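# Slide the top blank off the stack into the drilling jig

### The arm

A 6-joint arm with a two-finger parallel gripper is mounted at the origin on the work surface. World frame = base frame: x ahead of the robot, y to its left, z up, the work surface at z = 0. Lengths are in m, angles in rad, forces in N, time in s.
With the tool pointing down it reaches from about 0.35 to 0.975 m from the base axis. Payload 4.9 kg.
Tool frame: the origin (TCP) lies at the very end of the fingers, on their centre line; the grasp point (between the pads) lies 19 mm behind it (ctrl.grasp_offset is the distance from the TCP to the grasp point, in m); y points along the fingers, z is the direction in which the jaws open and shut, and the axes are right-handed (so a half turn about y gives the same grasp; the last joint's range is limited). The gripper opens to 85 mm and grips with 20 to 120 N. Pads are 22 mm wide; open, the fingers measure 114 mm over their backs; the gripper's body (76 mm by 85 mm) begins 54 mm behind the grasp point. The pads swing forward as they close: fully open they stand 13 mm farther back than shut.
Start: joints at [0.987, 0.053, 1.613, -0, 1.476, -0.119], TCP at [0.28, 0.559, 0.231] pointing down, gripper open.
Joint ranges: [-3.01, 3.01], [-1.01, 2.22], [0.06, 2.58], [-1.02, 4.17], [0.09, 2.62], [-3.14, 3.14]. Speed limits (rad/s): [2.57, 2.57, 3.14, 3.14, 3.14, 3.14].

### API

Orientations are given as a rotation vector (axis times angle).
In Python, from station import ctrl, eyes, finish_job, find_in, regions_of, pinpoint gives the robot as it stands.
- The arm moves only by the tool play_rows, never from a script. Its argument "moves" is a list of rows, each an object of numbers: "x", "y", "z": the shift along the world's x, y, z in cm; "turn": the turn about the world's z in degrees; "jaw": the finger opening in cm, from 0 to 8.54. A call has 1 to 8 rows; each row shifts and turns the commanded pose from where the row before left it; what a row does not reach is not made up. A row lasts 1/12 s, in which the tool goes at most 41.7 mm and 7.16 degrees, less where a joint would pass 70% of its speed; a pose out of reach is approached as far as the arm can. A call is refused whole if a number of a shift passes 4.17 or a number of a turn 7.16, either way. A call with a gripper value outside its range is refused whole. The fingers move at their own pace and stop on an object; "squeeze" is the grip in N (left out, the last holds). Time passes only in rows, so rows that do not move let the fingers close. It gives the time, the measured TCP pose, the force and the opening at its end, in the units of the state.
- ctrl.get_obs(): the state, without advancing time (a new reading comes with each control period).
- eyes.get_image(name): name is "side" or "top" or "wrist"; returns a dict with "img" (384x512x3 uint8, red, green, blue), "camera_matrix" (3x3 intrinsics, pixels), "cam_to_world" (4x4, takes a point from camera to world coordinates). Camera axes: x right, y up, looking along -z (the intrinsics and any distortion apply to the point x, -y, -z); pixel columns grow to the right and rows downward; lengths in m; the calibration is good to about 2 mm. A picture is of the moment at which its call begins. There is no depth.
- finish_job(): hands the job in, once; it reports no verdict.
Trained networks look in the newest picture that a camera, given by its name, has taken for a name from the list of things; names that differ only in an ending like _2 or _b are one class to them, and where a whole thing is asked for, a point or a joint stands for the part that bears it (a point fixed in the world has none). Each returns a list of dicts, best first, with "score" (0 to 1); they miss things now and then, are a little off and sometimes report something else, mostly with a low value. They report only what shows in the picture. A call takes as long as a camera call. They do not tell look-alikes from the thing itself.
- find_in(camera, query): "point" ([column, row] in pixels, amid what is visible of it).
- regions_of(camera, query): "pixels" (384x512 bool, what is visible of it) and "point" ([column, row] in pixels, amid what is visible of it).
- pinpoint(camera, query): "point" ([column, row] in pixels: a listed point, or the origin of a listed thing).
The state is a dict: "t": time; "q": joint angles; "dq": joint speeds; "effort": joint torques, N m; "tool_pos": TCP position; "tool_rot": TCP orientation; "contact_force": force on the tool from outside, world axes, zero at the start; "wrist_torque": the same for the moment, N m; "opening": finger opening in m.
Only numpy, scipy, OpenCV 4.12 (cv2) and the standard library are available. Lean on these libraries where they do the work, as an engineer would, in place of code of your own. Each camera call takes 0.05 s, during which the arm holds its last target.

### The job

Slide the top plate sideways off the stack onto the bed of the drilling jig without lifting it and without shifting the two plates below. Press it firmly but gently home against the end stop first, hold it there for a moment, then slide it across and press it home against the side fence in the same way, so that it sits square in the corner, touching both. Leave it there, let go, and disturb nothing else on the bench.

Things in the scene. Friction and masses are not known exactly. Their poses are not given: they have to be found in the camera images.
- jig: the drilling jig, fixed to the table: a dark steel base board 200 x 330 x 12 mm with the stack of plates at one end and a raised flat bed at the other. Origin: on the table under the middle of the jig; the stack's centre is 65 mm from it along the jig's -y. The top plate is to be slid along the jig's +y, from stack to bed
- bed (a point): middle of the top of the jig's flat grey bed, 155 mm (jig x) by 128 mm (jig y), 30 mm above the table: 2 mm below the top plate's underside. It lies 22 mm along x and 61 mm along y from the jig's origin; same axes as the jig. A gap of about 12 mm parts it from the stack
- end_stop: steel bar 110 x 18 x 12 mm clamped across the far end of the bed (up to 5 mm either way from one start to the next). Origin: middle of its working face, at bed height; the face looks along its own -y, towards the stack; same axes as the jig. Rigid
- side_fence: steel bar 18 x 75 x 12 mm clamped along the bed's side (x from 70 to 80 mm on the jig). Origin: middle of its working face, at bed height; the face looks along its own -x; same axes as the jig. Rigid. The plate comes off the stack some 5 to 25 mm clear of this face
- top_plate_center (a point): centre (half-way up) of the top plate: plain aluminium, 120 mm (its x) by 100 mm (its y) by 8 mm, 0.2 to 0.35 kg, loose, underside 32 mm above the table at first. Too wide to grasp; push its rear (-y) edge. Smooth and oiled: sliding takes 1 to 2 N. Pushing with 10 to 15 N against a stop, held half a second, seats it; over 20 N knocks the stop out of setting
- mid_plate_center (a point): centre (half-way up) of the second plate, same size, loose, right under the top one; it has to stay where it is
- low_plate_center (a point): centre (half-way up) of the third, lowest plate, same size, loose, on a 4 mm pad on the base board; it has to stay where it is
- bush: small dark steel drill bush (ring 22 mm across, 20 mm high) standing on the jig's base board near the stack; leave alone. Origin: middle of its underside
- detector: white dome-shaped smoke detector, 100 mm across, 42 mm high, on the table beyond the stack's outer end; leave alone. Origin: middle of its underside
- tape: black ring of tape, 68 mm across, 24 mm high, on the table on the far side of the jig; leave alone. Origin: middle of its underside
- driver: screwdriver lying on the table beyond the end stop; leave alone. Origin: middle of its underside
- jar: screw-top jar with a metal lid, 64 mm across, 85 mm high, on the table on the far side of the jig, behind the fence; leave alone. Origin: middle of its underside
- torch: dark torch lying on the table to the right; leave alone. Origin: middle of its underside
Things that resemble listed ones, but are neither listed nor needed, are in the scene too. Leave any purple look-alike of the part that bears top_plate_center alone.

How it is judged:
By the outcome, as a careful person would: the job done as asked, in the order asked, and still so for the second after the job is handed in, with the robot touching nothing.
It also fails if it takes over 72 s, if anything falls off the work surface, if the arm or the gripper's body presses on something with over 40 N, if the wrist force passes 120 N, or if a joint passes its speed limit or range.

## Working session

There is one attempt and no reset: what is moved stays moved. The work goes in short steps, Python scripts to look and compute and a tool call to move; the robot and the scene stay as the last step left them, time stands still between calls to the robot, and variables do not carry over. Pictures are saved under pics/ and viewed, and the job is handed in when it is done.

Besides the shell and the picture viewer there is one more tool, called after "Call:" by a JSON object that holds its "op" and its "data", one argument or row to a line. play_rows: Moves the arm, as the interface text tells. Its arguments: {"type":"object","properties":{"moves":{"type":"array"},"squeeze":{"type":"number"}},"required":["moves"]}

```bash
mkdir -p pics; ls
cat > h.py <<'E'
import numpy as np, cv2
from station import ctrl, eyes, finish_job, find_in, regions_of, pinpoint
def ray(im,p):
    K=im["camera_matrix"];T=im["cam_to_world"]
    d=np.array([(p[0]-K[0,2])/K[0,0],(p[1]-K[1,2])/K[1,1],1.0]); d=d*[1,-1,-1]
    return T[:3,3],T[:3,:3]@d
def at(im,p,z):
    o,d=ray(im,p); return o+d*(z-o[2])/d[2]
def proj(im,P):
    K=im["camera_matrix"];T=im["cam_to_world"]
    c=T[:3,:3].T@(np.array(P)-T[:3,3]); c=c*[1,-1,-1]; u=K@c; return u[:2]/u[2]
def save(im,n,crop=None,s=1):
    a=im["img"][:,:,::-1]
    if crop: a=a[crop[1]:crop[3],crop[0]:crop[2]]
    cv2.imwrite("pics/"+n,cv2.resize(a,None,fx=s,fy=s,interpolation=cv2.INTER_CUBIC))
E
python3 - <<'E'
from h import *
np.set_printoptions(precision=4,suppress=True)
o=ctrl.get_obs();print(o)
for c in ["side","top"]:
    im=eyes.get_image(c);save(im,c+"0.png",s=1.5);print(c,im.keys(),im["camera_matrix"],im["cam_to_world"])
    for q in ["jig","bed","end_stop","side_fence","top_plate_center","mid_plate_center","bush"]:
        print(q,[(np.round(r["point"],1),round(r["score"],2)) for r in pinpoint(c,q)[:4]])
E
```

```text
pics
{'t': 0.0, 'q': array([ 0.987 ,  0.0533,  1.6143, -0.    ,  1.476 , -0.119 ]), 'dq': array([ 0.0002,  0.    ,  0.0017, -0.0009, -0.0015, -0.0007]), 'effort': array([ -0.0008, -39.3698, -37.0167,  -0.0002,   0.0074,   0.    ]), 'tool_pos': array([0.2798, 0.5582, 0.2301]), 'tool_rot': array([-1.5418,  0.3651, -0.364 ]), 'contact_force': array([ 0.8789, -0.5341, -0.0267]), 'wrist_torque': array([ 0.0005, -0.0036, -0.0007]), 'opening': 0.08548452505500982}
side dict_keys(['img', 'camera_matrix', 'cam_to_world']) [[387.4985   0.     257.8269]
 [  0.     387.4985 193.9032]
 [  0.       0.       1.    ]] [[ 0.7841  0.4544 -0.4227  0.1157]
 [-0.6206  0.585  -0.5222 -0.5841]
 [ 0.01    0.6718  0.7407  0.7605]
 [ 0.      0.      0.      1.    ]]
jig [(array([250.8, 185.6]), 0.93)]
bed [(array([240.1, 163.3]), 0.77)]
end_stop [(array([221.7, 161.1]), 0.49)]
side_fence [(array([253.7, 153.1]), 0.61)]
top_plate_center [(array([299.3, 284.7]), 0.73), (array([267.8, 186.2]), 0.72), (array([209.8, 287.9]), 0.69), (array([106.9, 172.5]), 0.69)]
mid_plate_center []
bush [(array([311.4, 187.9]), 0.59), (array([399.3, 282.9]), 0.26)]
top dict_keys(['img', 'camera_matrix', 'cam_to_world']) [[412.0358   0.     263.2136]
 [  0.     412.0358 190.0484]
 [  0.       0.       1.    ]] [[-0.0263  0.9941 -0.1049  0.406 ]
 [-0.9996 -0.0273 -0.0084 -0.0975]
 [-0.0113  0.1047  0.9944  1.1445]
 [ 0.      0.      0.      1.    ]]
jig [(array([240.8, 179.9]), 0.8)]
bed [(array([213.2, 173.8]), 0.7)]
end_stop [(array([200.9, 185. ]), 0.54)]
side_fence [(array([213.9, 156.4]), 0.65)]
top_plate_center [(array([263. , 174.6]), 0.94), (array([348.3, 214.8]), 0.79), (array([137.5, 287.9]), 0.69), (array([312.4, 273.9]), 0.63)]
mid_plate_center [(array([238.6, 180.6]), 0.3)]
bush [(array([276.9, 141.3]), 0.57)]
```

View pics/side0.png

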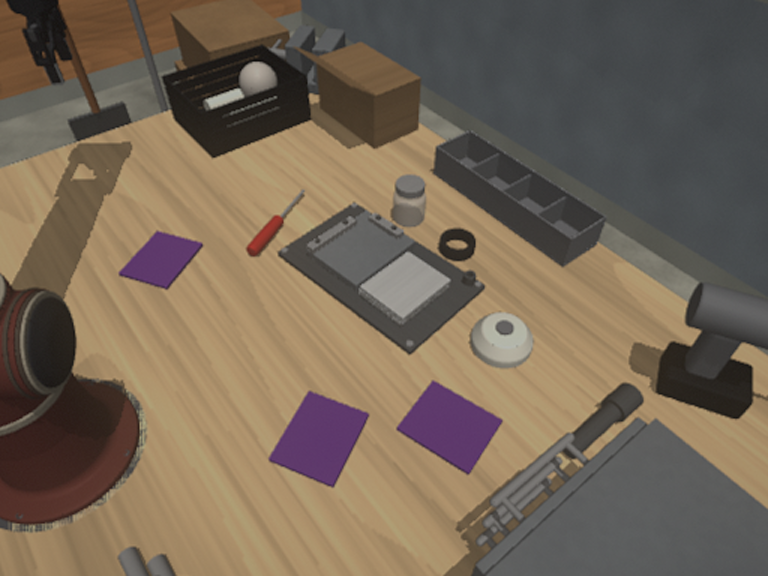

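View pics/top0.png

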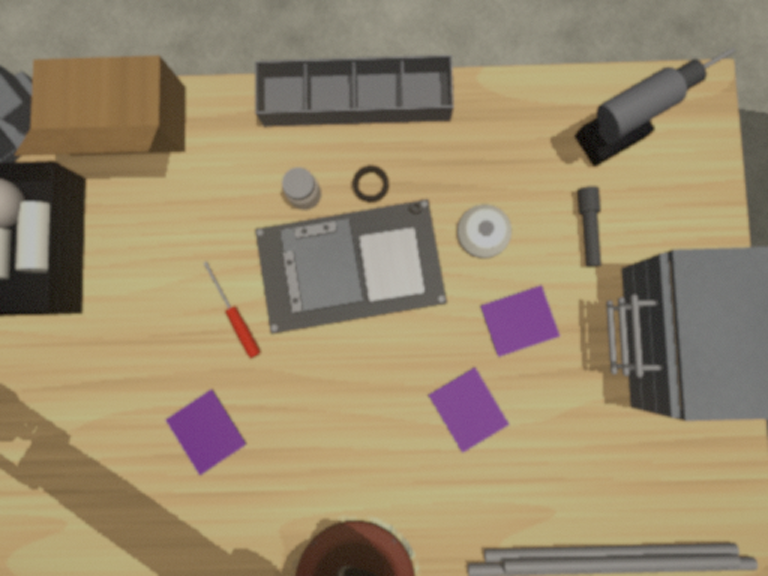

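Top plate is the silver one on the jig at about (261,176) in top and (270,190) in side. The three purple plates, at (137,288), (312,274) and (347,214) in top, are look-alikes lying on the table. I'll confirm this in an enlarged crop.

Run:
```python
from h import *
np.set_printoptions(precision=4,suppress=True)
im=eyes.get_image("top");save(im,"topc.png",(160,125,310,230),5)
im2=eyes.get_image("side");save(im2,"sidec.png",(180,125,330,240),5)
for n,i in (("top",im),("side",im2)):
  for q,z in (("jig",0),("bed",.03),("end_stop",.03),("side_fence",.03),("top_plate_center",.036),("bush",.012),("detector",0),("tape",0),("jar",0),("driver",0)):
    r=pinpoint(n,q)
    print(n,q,[(at(i,x["point"],z)[:2],round(x["score"],2)) for x in r[:2]])
  for q,z in (("top_plate_center",.04),("jig",.012)):
    for r in regions_of(n,q)[:4]:
        m=r["pixels"].astype(np.uint8);c,_=cv2.findContours(m,0,1);c=max(c,key=cv2.contourArea)
        b=cv2.boxPoints(cv2.minAreaRect(c)); print(q,r["point"],m.sum(),[at(i,p,z)[:2] for p in b])
```

```text
top jig [(array([ 0.5607, -0.0085]), 0.61), (array([ 0.7196, -0.0405]), 0.35)]
top bed [(array([0.5611, 0.0493]), 0.92)]
top end_stop [(array([0.5467, 0.0864]), 0.51)]
top side_fence [(array([0.6152, 0.0516]), 0.76), (array([0.5336, 0.0884]), 0.73)]
top top_plate_center [(array([ 0.5643, -0.0832]), 0.98), (array([ 0.4519, -0.3151]), 0.88)]
top bush [(array([ 0.6595, -0.1228]), 0.59)]
top detector [(array([ 0.6285, -0.2589]), 0.57), (array([ 0.5538, -0.0111]), 0.5)]
top tape [(array([ 0.7141, -0.0401]), 0.81)]
top jar [(array([0.7048, 0.0807]), 0.58)]
top driver [(array([0.4943, 0.2163]), 0.91), (array([0.6211, 0.0556]), 0.69)]
top_plate_center [261.4, 175.6] 1633 [array([ 0.6143, -0.026 ]), array([ 0.6273, -0.128 ]), array([ 0.5073, -0.1425]), array([ 0.4945, -0.0417])]
top_plate_center [311.9, 275.9] 1688 [array([ 0.326 , -0.1387]), array([ 0.3748, -0.2265]), array([ 0.2714, -0.284 ]), array([ 0.2234, -0.1969])]
top_plate_center [139.1, 288.3] 1575 [array([0.2952, 0.3235]), array([0.3464, 0.2402]), array([0.2501, 0.1775]), array([0.1998, 0.2604])]
top_plate_center [347.2, 215.3] 166
[... 785 characters left out ...]
plate_center [267.7, 186.3] 1468 [array([ 0.4959, -0.0367]), array([ 0.6457, -0.0038]), array([ 0.6262, -0.1227]), array([ 0.4871, -0.1451])]
top_plate_center [302.3, 281.9] 2320 [array([ 0.3766, -0.284 ]), array([ 0.4724, -0.2453]), array([ 0.5026, -0.365 ]), array([ 0.4099, -0.3935])]
top_plate_center [106.6, 173.3] 1218 [array([0.1891, 0.2413]), array([0.3188, 0.3316]), array([0.3342, 0.211 ]), array([0.2092, 0.1356])]
top_plate_center [210.5, 292.1] 2464 [array([ 0.2154, -0.2144]), array([ 0.3219, -0.1439]), array([ 0.3629, -0.2424]), array([ 0.2565, -0.3011])]
jig [245.0, 180.1] 4566 [array([0.4398, 0.1404]), array([0.6707, 0.273 ]), array([ 0.6885, -0.1517]), array([ 0.4911, -0.2154])]
```

View pics/topc.png

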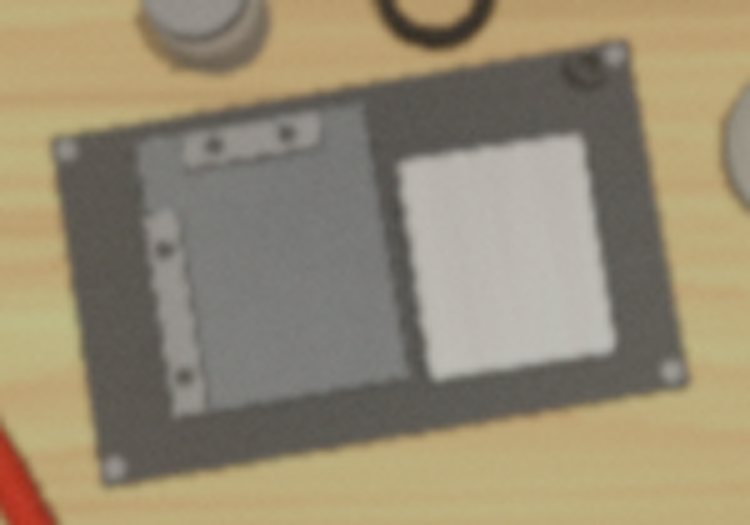

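View pics/sidec.png

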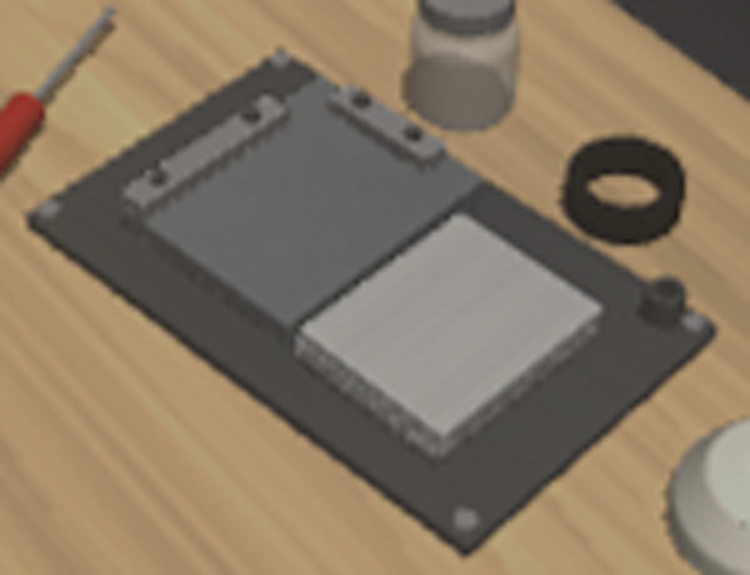

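Run:
```python
from h import *
from scipy.spatial.transform import Rotation as R
np.set_printoptions(precision=4,suppress=True)
im=eyes.get_image("top");im2=eyes.get_image("side")
T=lambda p:np.array([p[0]/5+160,p[1]/5+125])
S=lambda p:np.array([p[0]/5+180,p[1]/5+125])
def fit(pts,model):
    pts=np.array(pts)[:,:2];model=np.array(model,float)
    a=pts-pts.mean(0);b=model-model.mean(0)
    th=np.arctan2((b[:,0]*a[:,1]-b[:,1]*a[:,0]).sum(),(b*a).sum())
    Rm=np.array([[np.cos(th),-np.sin(th)],[np.sin(th),np.cos(th)]])
    t=pts.mean(0)-Rm@model.mean(0); return np.degrees(th),t,Rm,np.linalg.norm(pts-(model@Rm.T+t),axis=1)
M=[(100,165),(100,-165),(-100,-165),(-100,165)];M=np.array(M)/1000
A=[(55,140),(627,42),(688,382),(105,487)]
B=[(280,48),(715,330),(466,553),(28,218)]
res={}
for n,i,f,P in (("top",im,T,A),("side",im2,S,B)):
    r=fit([at(i,f(p),.012) for p in P],M); print(n,"jig",r[0],r[1],r[3]); res[n]=r
P1=np.array([(60,50),(60,-50),(-60,-50),(-60,50)])/1000
At=[(400,160),(582,133),(615,353),(432,380)]
Bt=[(460,213),(604,310),(443,438),(300,325)]
for n,i,f,P in (("top",im,T,At),("side",im2,S,Bt)):
    r=fit([at(i,f(p),.04) for p in P],P1); j=res[n]; print(n,"plate",r[0],r[1],r[3],"in jig",j[2].T@(r[1]-j[1]))
for n,i,f,p in (("top",im,T,(585,72)),("side",im2,S,(665,290))):
    j=res[n];print("bush",j[2].T@(at(i,f(p),.032)[:2]-j[1]))
# fence face edge & stop face edge top z=.042
for n,i,f,ps,pf in (("top",im,T,[(172,208),(208,405)],[(187,166),(320,146)]),("side",im2,S,[(145,207),(285,113)],[(330,105),(430,160)])):
    j=res[n];print(n,"stop",[j[2].T@(at(i,f(p),.042 if n=='top' else .042)[:2]-j[1]) for p in ps],"fence",[j[2].T@(at(i,f(p),.042)[:2]-j[1]) for p in pf])
o=ctrl.get_obs();print(R.from_rotvec(o["tool_rot"]).as_matrix(),o['t'])
w=eyes.get_image("wrist");print(w["cam_to_world"])
```

```text
top jig 8.346063515858951 [ 0.5635 -0.0071] [0.0038 0.0034 0.0043 0.0022]
side jig 8.150998217929985 [ 0.5645 -0.0057] [0.0025 0.0026 0.0005 0.0036]
top plate 6.867488203930755 [ 0.5604 -0.0843] [0.0007 0.0008 0.0008 0.0007] in jig [-0.0143 -0.0759]
side plate 6.630797205227416 [ 0.5633 -0.0818] [0.0014 0.0004 0.0012 0.0019] in jig [-0.012  -0.0751]
bush [ 0.08   -0.1356]
bush [ 0.086  -0.1365]
top stop [array([0.0427, 0.0987]), array([-0.0664,  0.0961])] fence [array([0.0641, 0.0871]), array([0.0624, 0.014 ])]
side stop [array([-0.0673,  0.0965]), array([0.038 , 0.0972])] fence [array([0.0605, 0.0838]), array([0.066 , 0.0123])]
[[ 0.8939 -0.      0.4483]
 [-0.4483  0.      0.8939]
 [-0.     -1.      0.    ]] 2.2
[[ 0.4489 -0.851  -0.2726  0.2111]
 [ 0.8936  0.4276  0.1368  0.5941]
 [ 0.0001 -0.305   0.9523  0.3737]
 [ 0.      0.      0.      1.    ]]
```

Call:
{"op": "play_rows", "data": {
  "moves": [
    {"x":1.7,"y":-3.5,"turn":-6.9},
    {"x":1.7,"y":-3.5,"turn":-6.9},
    {"x":1.7,"y":-3.5,"turn":-6.9},
    {"x":1.7,"y":-3.5,"turn":-6.9},
    {"x":1.7,"y":-3.5,"turn":-6.9},
    {"x":1.7,"y":-3.5,"turn":-6.9},
    {"x":1.7,"y":-3.5,"turn":-6.9},
    {"x":1.7,"y":-3.5,"turn":-6.9}
  ]
}}

```text
invalid input
```

Call:
{"op": "play_rows", "data": {
  "moves": [
    {"x":1.7,"y":-3.5},
    {"x":1.7,"y":-3.5},
    {"x":1.7,"y":-3.5},
    {"x":1.7,"y":-3.5},
    {"x":1.7,"y":-3.5},
    {"x":1.7,"y":-3.5},
    {"x":1.7,"y":-3.5},
    {"x":1.7,"y":-3.5}
  ]
}}

```text
invalid input
```

Call:
{"op": "play_rows", "data": {
  "moves": [
    {"jaw":6},
    {"jaw":6},
    {"jaw":6}
  ]
}}

```text
invalid input
```

Run:
```python
from h import *
from scipy.spatial.transform import Rotation as R
np.set_printoptions(precision=4,suppress=True)
o=ctrl.get_obs();print(o);print(R.from_rotvec(o["tool_rot"]).as_matrix())
w=eyes.get_image("wrist");save(w,"w1.png",s=1.5);print(w["cam_to_world"],w["camera_matrix"])
```

```text
{'t': 2.25, 'q': array([ 0.987 ,  0.0527,  1.6129, -0.    ,  1.476 , -0.119 ]), 'dq': array([ 0.0009,  0.0007, -0.0001,  0.0006,  0.0017, -0.0006]), 'effort': array([  0.0005, -39.3674, -37.0451,  -0.0001,   0.0006,  -0.    ]), 'tool_pos': array([0.2802, 0.5587, 0.2313]), 'tool_rot': array([-1.5399,  0.3645, -0.3645]), 'contact_force': array([ 0.3907,  0.1125, -0.6031]), 'wrist_torque': array([ 0.0023, -0.0012, -0.0013]), 'opening': 0.08538328877227229}
[[ 0.8939  0.      0.4483]
 [-0.4483  0.      0.8939]
 [ 0.     -1.      0.    ]]
[[ 0.4489 -0.851  -0.2726  0.2111]
 [ 0.8936  0.4276  0.1368  0.5941]
 [ 0.0001 -0.305   0.9523  0.3737]
 [ 0.      0.      0.      1.    ]] [[289.711    0.     257.3792]
 [  0.     289.711  193.5701]
 [  0.       0.       1.    ]]
```

View pics/w1.png

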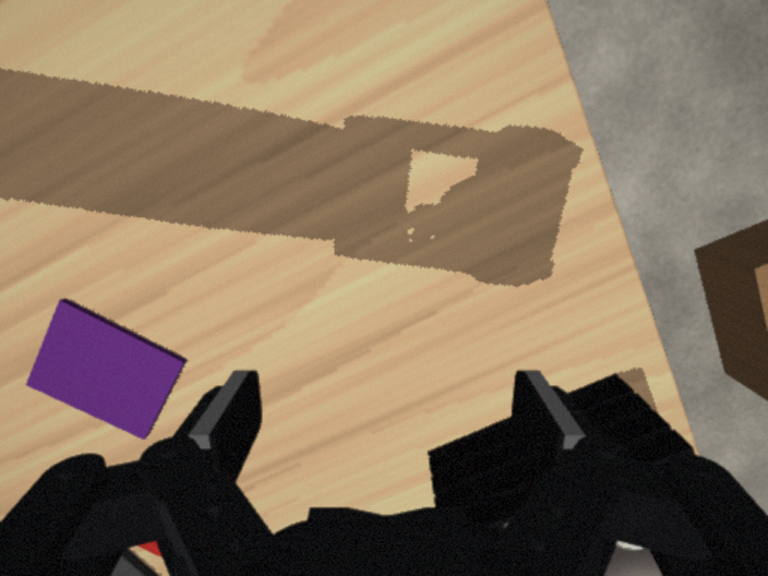

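The moves were refused, perhaps because each row needs all five fields. I'll try one full row.

Call:
{"op": "play_rows", "data": {
  "moves": [
    {"x":1.7,"y":-3.5,"z":0,"turn":-6.9,"jaw":6}
  ]
}}

```text
t: 2.38
tool_pos: [0.2953, 0.5266, 0.2311]
tool_rot: [-1.521, 0.457, -0.454]
contact_force: [0.3, -0.4, -0.1]
opening: 0.0756
```

Call:
{"op": "play_rows", "data": {
  "moves": [
    {"x":1.7,"y":-3.5,"z":0,"turn":-6.9,"jaw":6},
    {"x":1.7,"y":-3.5,"z":0,"turn":-6.9,"jaw":6},
    {"x":1.7,"y":-3.5,"z":0,"turn":-6.9,"jaw":6},
    {"x":1.7,"y":-3.5,"z":0,"turn":-6.9,"jaw":6},
    {"x":1.7,"y":-3.5,"z":0,"turn":-6.9,"jaw":6},
    {"x":1.7,"y":-3.5,"z":0,"turn":-6.9,"jaw":6},
    {"x":1.7,"y":-3.5,"z":0,"turn":-6.9,"jaw":6},
    {"x":1.7,"y":-3.5,"z":0,"turn":0,"jaw":6}
  ]
}}

```text
t: 3.05
tool_pos: [0.4336, 0.242, 0.2316]
tool_rot: [-1.271, 1.106, -1.107]
contact_force: [0.6, 1.1, 0.7]
opening: 0.06
```

Call:
{"op": "play_rows", "data": {
  "moves": [
    {"x":1.7,"y":-3.5,"z":0,"turn":0,"jaw":6},
    {"x":1.7,"y":-3.5,"z":0,"turn":0,"jaw":6},
    {"x":1.7,"y":-3.5,"z":0,"turn":0,"jaw":6},
    {"x":1.7,"y":-3.5,"z":0,"turn":0,"jaw":6},
    {"x":1.7,"y":-3.5,"z":0,"turn":0,"jaw":6},
    {"x":1.7,"y":-3.5,"z":0,"turn":0,"jaw":6},
    {"x":1.7,"y":-3.5,"z":0,"turn":0,"jaw":6},
    {"x":0,"y":0,"z":0,"turn":0,"jaw":6}
  ]
}}

```text
t: 3.72
tool_pos: [0.5541, -0.0069, 0.2314]
tool_rot: [-1.272, 1.106, -1.11]
contact_force: [0.1, -0.2, 0.1]
opening: 0.0604
```

Run:
```python
from h import *
from scipy.spatial.transform import Rotation as R
np.set_printoptions(precision=4,suppress=True)
o=ctrl.get_obs();print(o);print(R.from_rotvec(o["tool_rot"]).as_matrix())
w=eyes.get_image("wrist");save(w,"w2.png",s=1.5);print(w["cam_to_world"])
```

```text
{'t': 3.7167, 'q': array([-0.1455, -0.1173,  1.7789, -0.0024,  1.4786, -0.2817]), 'dq': array([ 0.074 , -0.0333,  0.0392,  0.0628,  0.043 ,  0.0651]), 'effort': array([ -1.5838, -30.6828, -37.4583,  -0.2384,  -0.2042,  -0.3721]), 'tool_pos': array([ 0.5541, -0.0069,  0.2314]), 'tool_rot': array([-1.2719,  1.1062, -1.1104]), 'contact_force': array([ 0.0661, -0.2277,  0.0708]), 'wrist_torque': array([ 0.0031,  0.0162, -0.0004]), 'opening': 0.060444391290532425}
[[ 0.136   0.0011  0.9907]
 [-0.9907 -0.0026  0.136 ]
 [ 0.0027 -1.      0.0007]]
[[ 0.9908 -0.1284 -0.0426  0.544 ]
 [ 0.1353  0.9429  0.3045  0.0712]
 [ 0.001  -0.3074  0.9516  0.3736]
 [ 0.      0.      0.      1.    ]]
```

View pics/w2.png

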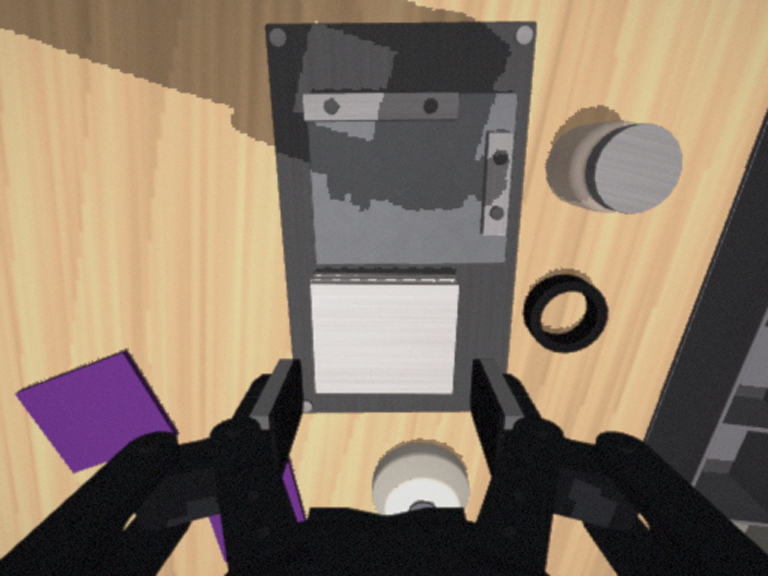

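Run:
```python
from h import *
w=eyes.get_image("wrist");save(w,"w3a.png",(195,170,315,275),6);save(w,"w3b.png",(170,5,365,185),4);np.save("w3.npy",w["cam_to_world"])
```

```text
(no output)
```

View pics/w3a.png

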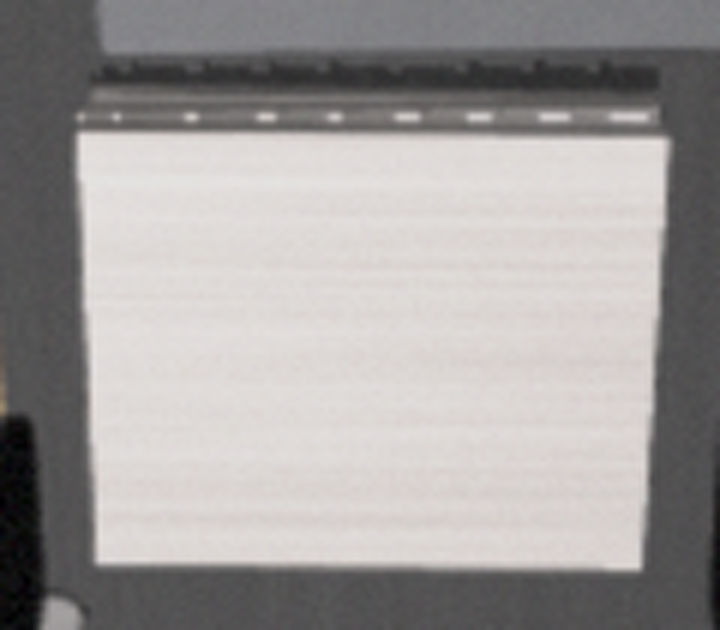

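View pics/w3b.png

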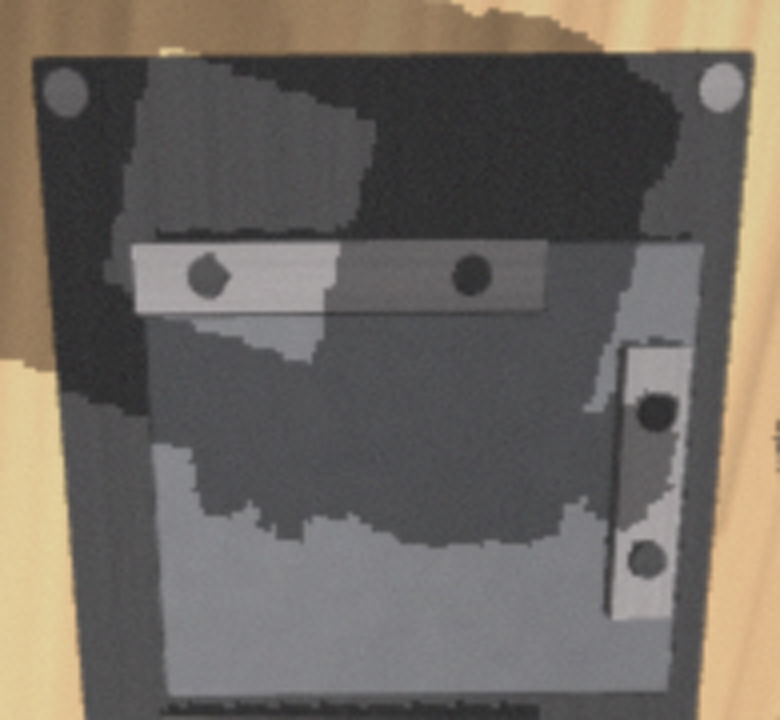

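```bash
cat > m.py <<'E'
from h import *
np.set_printoptions(precision=4,suppress=True)
def A(p):return np.array(p)/6+[195,170]
def B(p):return np.array(p)/4+[170,5]
w=eyes.get_image("wrist")
def seg(n,p,q,f,z):
    a=at(w,f(p),z)[:2];b=at(w,f(q),z)[:2];d=b-a
    print(n,a,b,"len %.4f ang %.2f"%(np.linalg.norm(d),np.degrees(np.arctan2(d[1],d[0]))));return a,b
seg("plate front",(77,132),(670,136),A,.04)
seg("plate rear",(96,565),(642,571),A,.04)
seg("plate left",(96,565),(77,132),A,.04)
seg("plate right",(642,571),(670,136),A,.04)
seg("bed near",(168,694),(667,690),B,.03)
seg("bed right",(667,690),(703,243),B,.03)
seg("stop",(135,314),(545,312),B,.042)
seg("fence",(611,618),(627,347),B,.042)
seg("fence bottom",(605,612),(619,345),B,.03)
seg("board far",(33,60),(753,54),B,.012)
th=np.radians(8);ex=np.array([np.cos(th),np.sin(th)]);ey=np.array([-np.sin(th),np.cos(th)])
c=sum(at(w,A(p),.04)[:2] for p in [(77,132),(670,136),(642,571),(96,565)])/4
print("plate c",c)
br=at(w,B((667,690)),.03)[:2]; tr=at(w,B((703,243)),.03)[:2];bl=at(w,B((168,694)),.03)[:2]
print("bed c",(tr+bl)/2, "plate rel bed in jig",[(c-(tr+bl)/2)@ex,(c-(tr+bl)/2)@ey])
for n,p in(("stop",(340,313)),("fence",(619,482))):
    q=at(w,B(p),.042)[:2]-(tr+bl)/2;print(n,q@ex,q@ey)
E
python3 m.py
```

```text
plate front [ 0.4975 -0.0369] [ 0.6158 -0.0212] len 0.1193 ang 7.56
plate rear [ 0.5103 -0.1352] [ 0.6287 -0.1201] len 0.1194 ang 7.26
plate left [ 0.5103 -0.1352] [ 0.4975 -0.0369] len 0.0991 ang 97.38
plate right [ 0.6287 -0.1201] [ 0.6158 -0.0212] len 0.0998 ang 97.42
bed near [ 0.4997 -0.0222] [0.6508 0.0002] len 0.1527 ang 8.44
bed right [0.6508 0.0002] [0.6327 0.1246] len 0.1258 ang 98.27
stop [0.4829 0.0847] [0.5915 0.1004] len 0.1098 ang 8.23
fence [0.6262 0.0216] [0.6151 0.0948] len 0.0740 ang 98.56
fence bottom [0.627  0.0212] [0.6154 0.0957] len 0.0754 ang 98.84
board far [0.4443 0.147 ] [0.64   0.1758] len 0.1978 ang 8.38
plate c [ 0.5631 -0.0784]
bed c [0.5662 0.0512] plate rel bed in jig [np.float64(-0.02112684276858266), np.float64(-0.12785388104046197)]
stop -0.022942129703132995 0.04501293675543378
fence 0.05487140729351637 0.0007726491535575749
```

```bash
cat > s.py <<'E'
from h import *
from scipy.spatial.transform import Rotation as R
np.set_printoptions(precision=4,suppress=True)
o=ctrl.get_obs();M=R.from_rotvec(o["tool_rot"]).as_matrix()
C=np.array([0.5662,0.0512]);th=np.radians(8.3);ex=np.array([np.cos(th),np.sin(th)]);ey=np.array([-np.sin(th),np.cos(th)])
d=o["tool_pos"][:2]-C;f=o["contact_force"]
print("t %.2f"%o["t"],o["tool_pos"],"yaw %.2f tilt %.4f %.4f"%(np.degrees(np.arctan2(M[1,2],M[0,2])),M[2,2],M[2,0]),"jig(bed) %.1f %.1f mm"%(1e3*d@ex,1e3*d@ey),"F jig %.1f %.1f %.1f"%(f[:2]@ex,f[:2]@ey,f[2]),"q",o["q"],"op %.4f"%o["opening"])
E
python3 s.py
```

```text
t 3.87 [ 0.5521 -0.0015  0.2312] yaw 8.11 tilt -0.0004 -0.0006 jig(bed) -21.6 -50.1 mm F jig -0.2 0.8 -0.2 q [-0.1378 -0.1211  1.7827  0.0005  1.4806 -0.2795] op 0.0600
```

Call:
{"op": "play_rows", "data": {
  "moves": [
    {"x":0.55,"y":-3.8,"z":0,"turn":0.2,"jaw":6},
    {"x":0.55,"y":-3.8,"z":0,"turn":0,"jaw":6},
    {"x":0.55,"y":-3.8,"z":0,"turn":0,"jaw":6},
    {"x":0.55,"y":-3.9,"z":0,"turn":0,"jaw":6},
    {"x":0,"y":0,"z":-3.5,"turn":0,"jaw":6},
    {"x":0,"y":0,"z":-3.5,"turn":0,"jaw":6},
    {"x":0,"y":0,"z":-3.5,"turn":0,"jaw":6},
    {"x":0,"y":0,"z":-3.6,"turn":0,"jaw":6}
  ]
}}

```text
t: 4.53
tool_pos: [0.5743, -0.153, 0.0895]
tool_rot: [-1.275, 1.099, -1.101]
contact_force: [0.1, 0.2, -0.2]
opening: 0.0598
```

Call:
{"op": "play_rows", "data": {
  "moves": [
    {"x":0,"y":0,"z":-2,"turn":0,"jaw":6},
    {"x":0,"y":0,"z":0,"turn":0,"jaw":6},
    {"x":0,"y":0,"z":0,"turn":0,"jaw":6}
  ]
}}

```text
t: 4.78
tool_pos: [0.5733, -0.1526, 0.0694]
tool_rot: [-1.276, 1.102, -1.097]
contact_force: [0.2, -0.3, 0.6]
opening: 0.0601
```

```bash
python3 s.py
python3 - <<'E'
from h import *
w=eyes.get_image("side");save(w,"s1.png",(210,110,370,230),5)
w=eyes.get_image("wrist");save(w,"w4.png",s=1.5)
E
```

```text
t 4.78 [ 0.5733 -0.1526  0.0694] yaw 8.47 tilt -0.0023 -0.0015 jig(bed) -22.4 -202.7 mm F jig 0.2 -0.3 0.6 q [-0.3856  0.1329  1.8115  0.0002  1.1998 -0.5336] op 0.0601
```

View pics/s1.png

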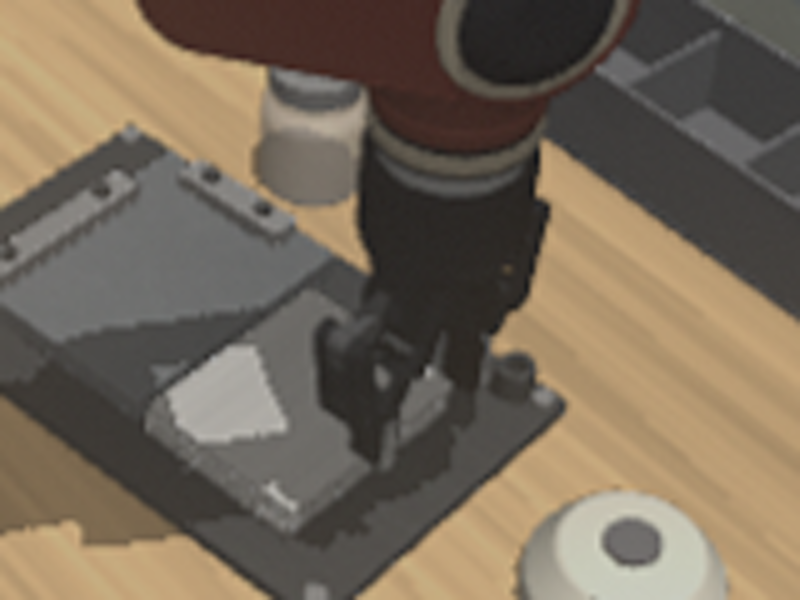

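View pics/w4.png

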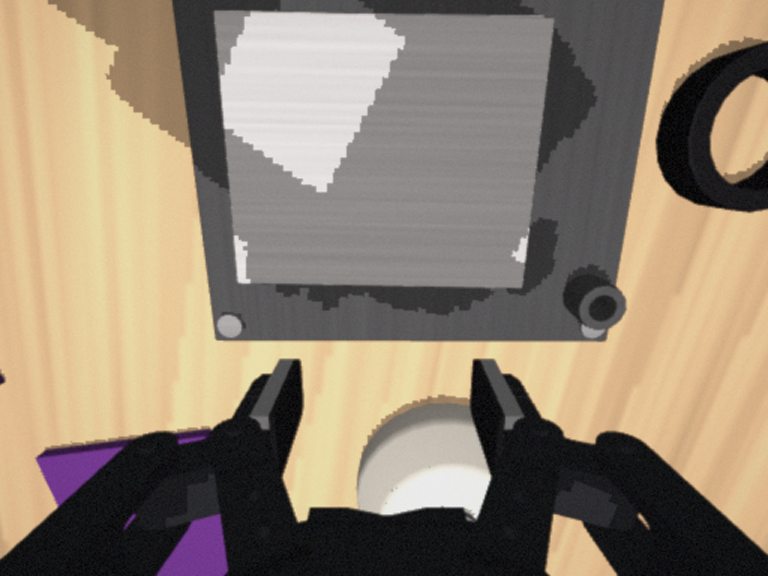

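Call:
{"op": "play_rows", "data": {
  "moves": [
    {"x":0,"y":-0.1,"z":-2,"turn":0,"jaw":6},
    {"x":0,"y":0,"z":-2,"turn":0,"jaw":6},
    {"x":0,"y":0,"z":-0.7,"turn":0,"jaw":6},
    {"x":0,"y":0,"z":-0.3,"turn":0,"jaw":6},
    {"x":0,"y":0,"z":-0.2,"turn":0,"jaw":6},
    {"x":0,"y":0,"z":-0.1,"turn":0,"jaw":6},
    {"x":0,"y":0,"z":0,"turn":0,"jaw":6}
  ]
}}

```text
t: 5.47
tool_pos: [0.5751, -0.1556, 0.0187]
tool_rot: [-1.274, 1.099, -1.102]
contact_force: [-0.3, 0.8, 0.8]
opening: 0.0605
```

```bash
python3 s.py
```

```text
t 5.47 [ 0.5751 -0.1556  0.0187] yaw 8.37 tilt 0.0019 0.0011 jig(bed) -21.1 -206.0 mm F jig -0.2 0.8 0.8 q [-0.3892  0.2056  1.8267  0.      1.1071 -0.5353] op 0.0605
```

Cmd z is about 17 mm, with no contact yet. I'll step down gently.

Call:
{"op": "play_rows", "data": {
  "moves": [
    {"x":0,"y":0,"z":-0.1,"turn":0,"jaw":6},
    {"x":0,"y":0,"z":-0.1,"turn":0,"jaw":6},
    {"x":0,"y":0,"z":-0.1,"turn":0,"jaw":6},
    {"x":0,"y":0,"z":0,"turn":0,"jaw":6}
  ]
}}

```text
t: 5.8
tool_pos: [0.5741, -0.1553, 0.0142]
tool_rot: [-1.275, 1.101, -1.101]
contact_force: [0.4, 0.5, 0.2]
opening: 0.0601
```

Call:
{"op": "play_rows", "data": {
  "moves": [
    {"x":0,"y":0,"z":-0.1,"turn":0,"jaw":6},
    {"x":0,"y":0,"z":-0.05,"turn":0,"jaw":6},
    {"x":0,"y":0,"z":0,"turn":0,"jaw":6}
  ]
}}

```text
t: 6.05
tool_pos: [0.574, -0.1553, 0.0126]
tool_rot: [-1.275, 1.101, -1.101]
contact_force: [-0.9, -1.0, 0.9]
opening: 0.0598
```

Call:
{"op": "play_rows", "data": {
  "moves": [
    {"x":0,"y":0,"z":-0.1,"turn":0,"jaw":6},
    {"x":0,"y":0,"z":0,"turn":0,"jaw":6}
  ]
}}

```text
t: 6.22
tool_pos: [0.574, -0.1553, 0.0116]
tool_rot: [-1.275, 1.101, -1.101]
contact_force: [-0.0, -0.1, 0.5]
opening: 0.0601
```

Call:
{"op": "play_rows", "data": {
  "moves": [
    {"x":0,"y":0,"z":-0.1,"turn":0,"jaw":6},
    {"x":0,"y":0,"z":0,"turn":0,"jaw":6}
  ]
}}

```text
t: 6.38
tool_pos: [0.574, -0.1553, 0.0106]
tool_rot: [-1.275, 1.101, -1.101]
contact_force: [-0.7, -0.7, -0.3]
opening: 0.0594
```

Call:
{"op": "play_rows", "data": {
  "moves": [
    {"x":0,"y":0,"z":-0.1,"turn":0,"jaw":6},
    {"x":0,"y":0,"z":0,"turn":0,"jaw":6}
  ]
}}

```text
t: 6.55
tool_pos: [0.574, -0.1553, 0.0096]
tool_rot: [-1.275, 1.101, -1.101]
contact_force: [-0.2, 0.4, -0.0]
opening: 0.0603
```

Call:
{"op": "play_rows", "data": {
  "moves": [
    {"x":0,"y":0,"z":-0.1,"turn":0,"jaw":6},
    {"x":0,"y":0,"z":0,"turn":0,"jaw":6}
  ]
}}

```text
t: 6.72
tool_pos: [0.574, -0.1553, 0.0086]
tool_rot: [-1.275, 1.101, -1.101]
contact_force: [0.2, -1.3, -0.1]
opening: 0.0602
```

Call:
{"op": "play_rows", "data": {
  "moves": [
    {"x":0,"y":0,"z":-0.1,"turn":0,"jaw":6},
    {"x":0,"y":0,"z":0,"turn":0,"jaw":6}
  ]
}}

```text
t: 6.88
tool_pos: [0.574, -0.1553, 0.0076]
tool_rot: [-1.275, 1.101, -1.101]
contact_force: [-1.3, -0.2, -0.7]
opening: 0.0599
```

Call:
{"op": "play_rows", "data": {
  "moves": [
    {"x":0,"y":0,"z":-0.1,"turn":0,"jaw":6},
    {"x":0,"y":0,"z":0,"turn":0,"jaw":6}
  ]
}}

```text
t: 7.05
tool_pos: [0.5743, -0.1554, 0.007]
tool_rot: [-1.275, 1.101, -1.101]
contact_force: [0.3, -0.0, 1.5]
opening: 0.0601
```

Call:
{"op": "play_rows", "data": {
  "moves": [
    {"x":0,"y":0,"z":-0.05,"turn":0,"jaw":6},
    {"x":0,"y":0,"z":0,"turn":0,"jaw":6}
  ]
}}

```text
t: 7.22
tool_pos: [0.5743, -0.1554, 0.0069]
tool_rot: [-1.275, 1.101, -1.101]
contact_force: [-1.2, 0.7, 4.4]
opening: 0.0601
```

Call:
{"op": "play_rows", "data": {
  "moves": [
    {"x":0,"y":0,"z":1.2,"turn":0,"jaw":6},
    {"x":0,"y":0,"z":1.15,"turn":0,"jaw":6},
    {"x":-0.06,"y":0.4,"z":0,"turn":0,"jaw":6},
    {"x":-0.06,"y":0.4,"z":0,"turn":0,"jaw":6},
    {"x":-0.04,"y":0.3,"z":0,"turn":0,"jaw":6},
    {"x":0,"y":0,"z":0,"turn":0,"jaw":6}
  ]
}}

```text
t: 7.72
tool_pos: [0.572, -0.1434, 0.0293]
tool_rot: [-1.275, 1.101, -1.1]
contact_force: [-0.1, 0.9, 0.1]
opening: 0.06
```

```bash
python3 s.py
python3 - <<'E'
from h import *
w=eyes.get_image("side");save(w,"s2.png",(210,110,370,230),5)
w=eyes.get_image("wrist");save(w,"w5.png",s=1.5)
E
```

```text
t 7.72 [ 0.572  -0.1434  0.0293] yaw 8.41 tilt -0.0009 -0.0007 jig(bed) -22.4 -193.4 mm F jig 0.1 0.9 0.1 q [-0.3719  0.1789  1.8366  0.0002  1.1271 -0.5187] op 0.0600
```

View pics/s2.png

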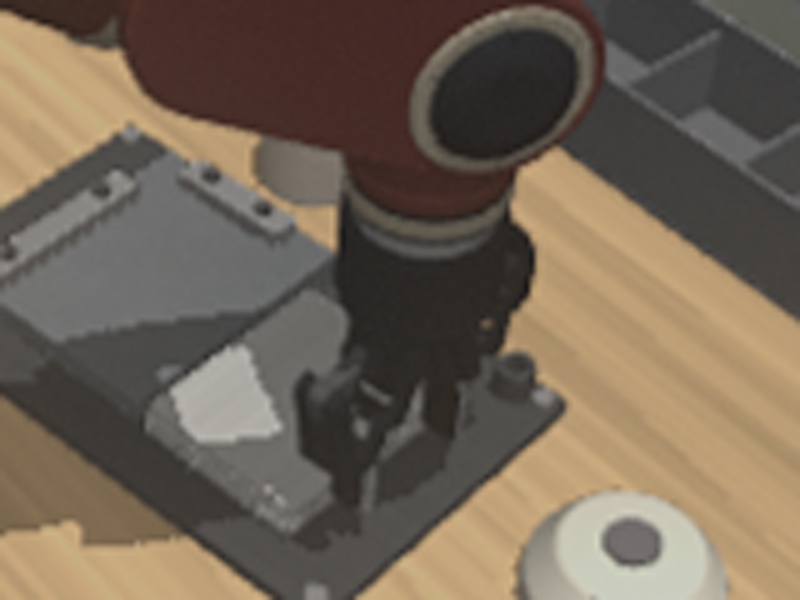

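View pics/w5.png

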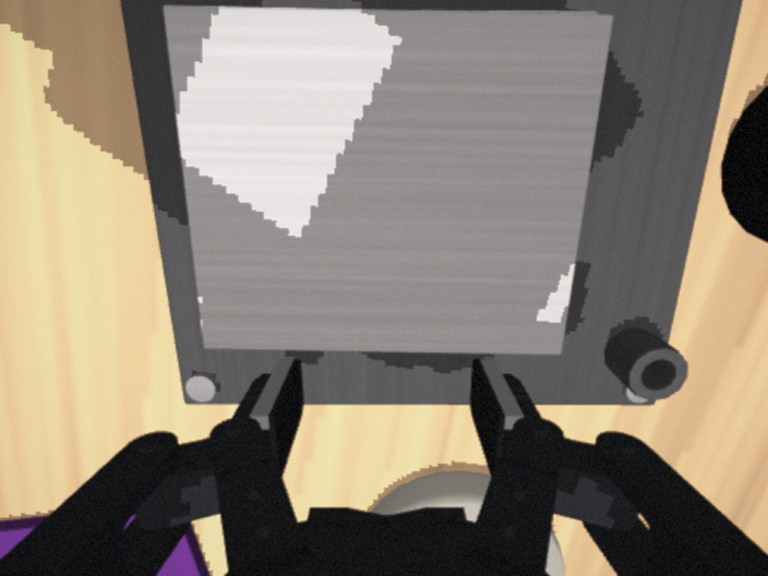

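Call:
{"op": "play_rows", "data": {
  "moves": [
    {"x":-0.02,"y":0.1,"z":0,"turn":0,"jaw":6},
    {"x":-0.01,"y":0.1,"z":0,"turn":0,"jaw":6},
    {"x":-0.02,"y":0.1,"z":0,"turn":0,"jaw":6},
    {"x":-0.01,"y":0.1,"z":0,"turn":0,"jaw":6},
    {"x":-0.02,"y":0.1,"z":0,"turn":0,"jaw":6},
    {"x":-0.01,"y":0.1,"z":0,"turn":0,"jaw":6},
    {"x":-0.02,"y":0.1,"z":0,"turn":0,"jaw":6},
    {"x":-0.01,"y":0.1,"z":0,"turn":0,"jaw":6}
  ]
}}

```text
t: 8.48
tool_pos: [0.5713, -0.1363, 0.0298]
tool_rot: [-1.275, 1.101, -1.101]
contact_force: [0.3, -1.5, -0.4]
opening: 0.0598
```

```bash
python3 s.py
python3 - <<'E'
from h import *
w=eyes.get_image("wrist");save(w,"w6.png",s=1.5)
E
```

```text
t 8.48 [ 0.5713 -0.1363  0.0298] yaw 8.37 tilt -0.0000 0.0002 jig(bed) -22.0 -186.3 mm F jig 0.1 -1.5 -0.4 q [-0.3608  0.1725  1.8429 -0.0002  1.1261 -0.5068] op 0.0598
```

View pics/w6.png

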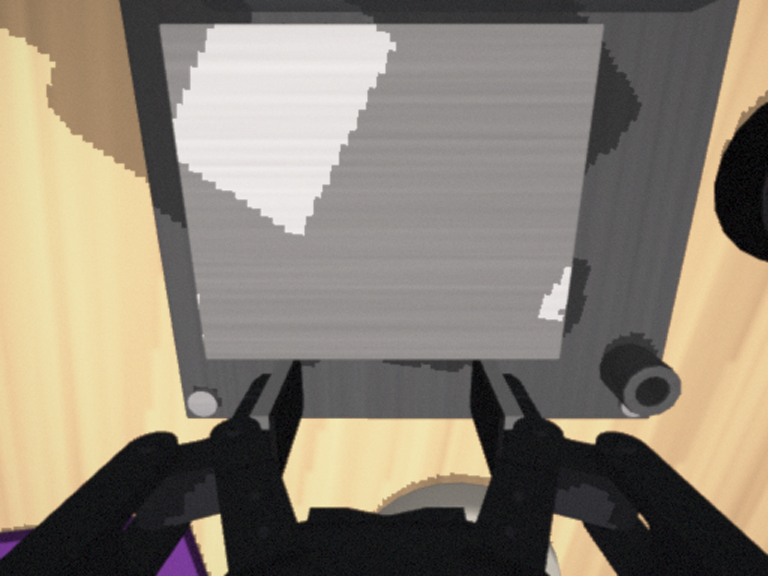

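Call:
{"op": "play_rows", "data": {
  "moves": [
    {"x":-0.03,"y":0.2,"z":0,"turn":0,"jaw":6},
    {"x":-0.03,"y":0.2,"z":0,"turn":0,"jaw":6},
    {"x":-0.03,"y":0.2,"z":0,"turn":0,"jaw":6},
    {"x":-0.03,"y":0.2,"z":0,"turn":0,"jaw":6},
    {"x":-0.03,"y":0.2,"z":0,"turn":0,"jaw":6},
    {"x":-0.03,"y":0.2,"z":0,"turn":0,"jaw":6},
    {"x":-0.03,"y":0.2,"z":0,"turn":0,"jaw":6},
    {"x":-0.03,"y":0.2,"z":0,"turn":0,"jaw":6}
  ]
}}

```text
t: 9.2
tool_pos: [0.569, -0.1201, 0.0299]
tool_rot: [-1.275, 1.101, -1.101]
contact_force: [-0.8, -0.5, 0.5]
opening: 0.0603
```

```bash
python3 s.py
python3 - <<'E'
from h import *
w=eyes.get_image("wrist");save(w,"w7.png",s=1.5)
w=eyes.get_image("side");save(w,"s7.png",(180,110,340,230),5)
E
```

```text
t 9.20 [ 0.569  -0.1201  0.0299] yaw 8.37 tilt 0.0001 0.0001 jig(bed) -22.0 -169.9 mm F jig -0.9 -0.4 0.5 q [-0.336   0.1598  1.8573  0.      1.1243 -0.4821] op 0.0603
```

View pics/w7.png

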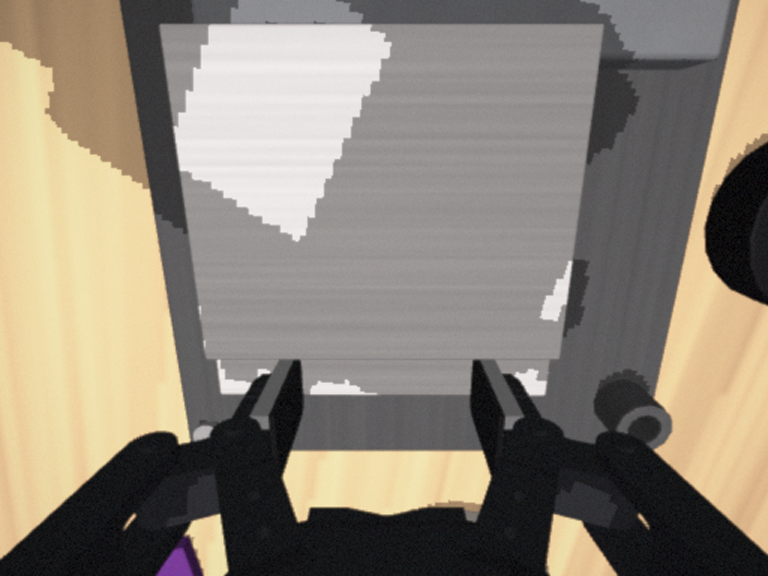

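View pics/s7.png

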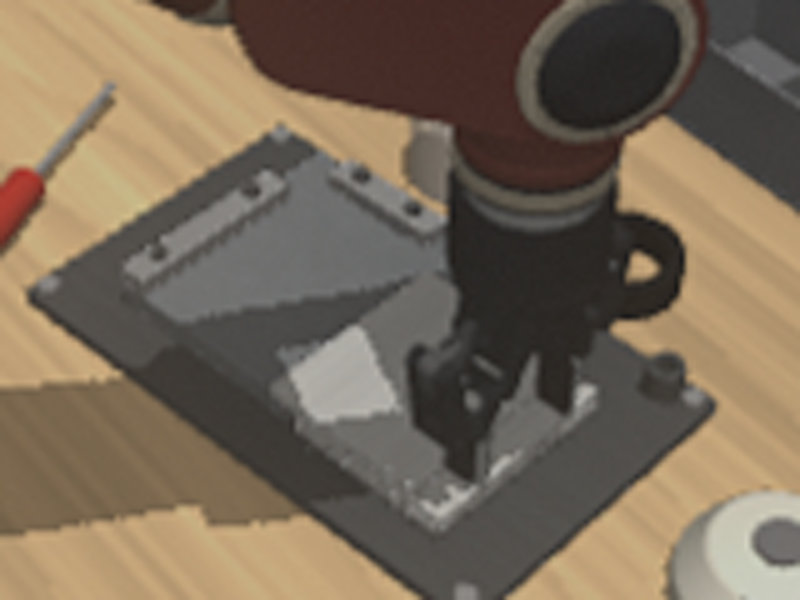

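Call:
{"op": "play_rows", "data": {
  "moves": [
    {"x":-0.04,"y":0.3,"z":0,"turn":0,"jaw":6},
    {"x":-0.05,"y":0.3,"z":0,"turn":0,"jaw":6},
    {"x":-0.04,"y":0.3,"z":0,"turn":0,"jaw":6},
    {"x":-0.05,"y":0.3,"z":0,"turn":0,"jaw":6},
    {"x":-0.04,"y":0.3,"z":0,"turn":0,"jaw":6},
    {"x":-0.04,"y":0.3,"z":0,"turn":0,"jaw":6},
    {"x":-0.04,"y":0.3,"z":0,"turn":0,"jaw":6},
    {"x":-0.05,"y":0.3,"z":0,"turn":0,"jaw":6}
  ]
}}

```text
t: 9.97
tool_pos: [0.5654, -0.096, 0.0298]
tool_rot: [-1.275, 1.101, -1.101]
contact_force: [0.6, -0.7, -0.2]
opening: 0.0601
```

Call:
{"op": "play_rows", "data": {
  "moves": [
    {"x":-0.04,"y":0.3,"z":0,"turn":0,"jaw":6},
    {"x":-0.05,"y":0.3,"z":0,"turn":0,"jaw":6},
    {"x":-0.04,"y":0.3,"z":0,"turn":0,"jaw":6},
    {"x":-0.05,"y":0.3,"z":0,"turn":0,"jaw":6},
    {"x":-0.04,"y":0.3,"z":0,"turn":0,"jaw":6},
    {"x":-0.04,"y":0.3,"z":0,"turn":0,"jaw":6},
    {"x":-0.04,"y":0.3,"z":0,"turn":0,"jaw":6},
    {"x":-0.05,"y":0.3,"z":0,"turn":0,"jaw":6}
  ]
}}

```text
t: 10.63
tool_pos: [0.5617, -0.0719, 0.0296]
tool_rot: [-1.275, 1.101, -1.101]
contact_force: [0.2, -0.0, 0.4]
opening: 0.0599
```

```bash
python3 s.py
python3 - <<'E'
from h import *
w=eyes.get_image("wrist");save(w,"w8.png",s=1.5)
w=eyes.get_image("side");save(w,"s8.png",(180,110,340,230),5)
E
```

```text
t 10.63 [ 0.5617 -0.0719  0.0296] yaw 8.37 tilt -0.0004 -0.0002 jig(bed) -22.2 -121.2 mm F jig 0.2 -0.1 0.4 q [-0.2588  0.1275  1.894   0.0001  1.1205 -0.4049] op 0.0599
```

View pics/w8.png

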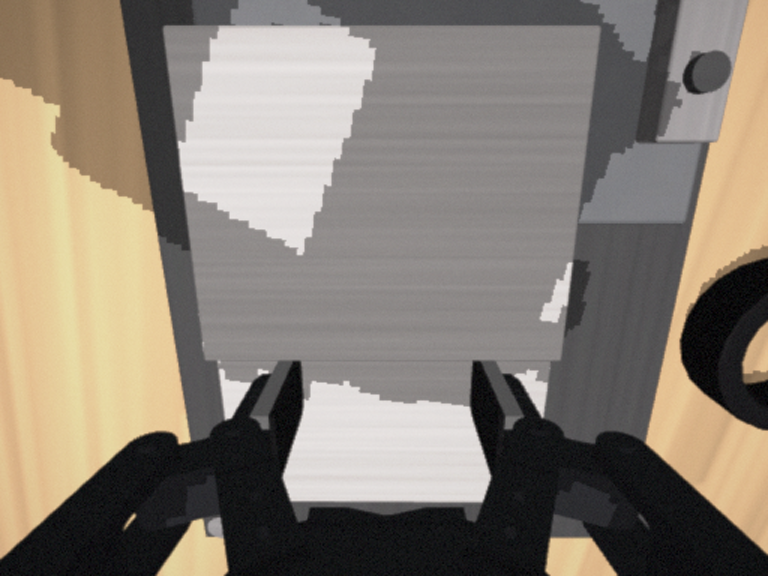

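View pics/s8.png

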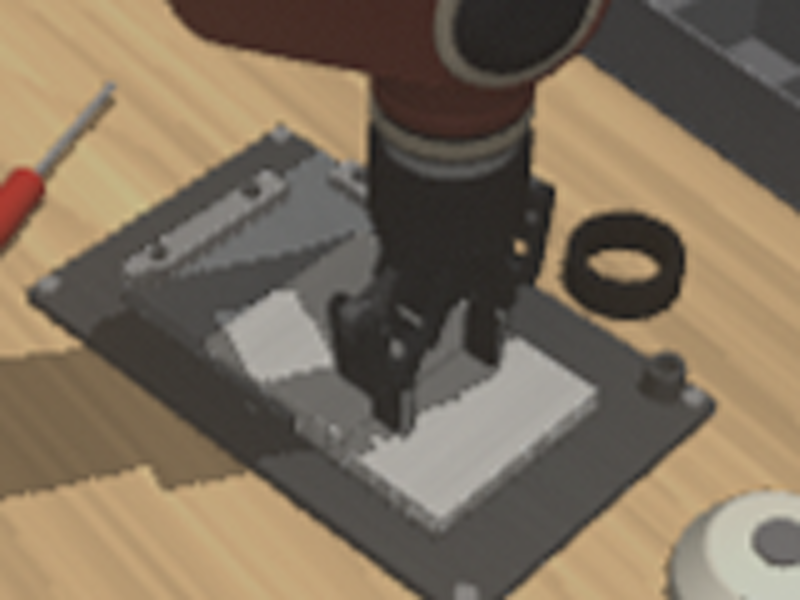

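Call:
{"op": "play_rows", "data": {
  "moves": [
    {"x":-0.04,"y":0.3,"z":0,"turn":0,"jaw":6},
    {"x":-0.05,"y":0.3,"z":0,"turn":0,"jaw":6},
    {"x":-0.04,"y":0.3,"z":0,"turn":0,"jaw":6},
    {"x":-0.05,"y":0.3,"z":0,"turn":0,"jaw":6},
    {"x":-0.04,"y":0.3,"z":0,"turn":0,"jaw":6},
    {"x":-0.04,"y":0.3,"z":0,"turn":0,"jaw":6},
    {"x":-0.04,"y":0.3,"z":0,"turn":0,"jaw":6},
    {"x":-0.05,"y":0.3,"z":0,"turn":0,"jaw":6}
  ]
}}

```text
t: 11.4
tool_pos: [0.5584, -0.048, 0.0298]
tool_rot: [-1.275, 1.101, -1.101]
contact_force: [-0.1, -0.9, 0.5]
opening: 0.0598
```

Call:
{"op": "play_rows", "data": {
  "moves": [
    {"x":-0.02,"y":0.15,"z":0,"turn":0,"jaw":6},
    {"x":-0.02,"y":0.15,"z":0,"turn":0,"jaw":6},
    {"x":-0.02,"y":0.15,"z":0,"turn":0,"jaw":6},
    {"x":-0.02,"y":0.15,"z":0,"turn":0,"jaw":6},
    {"x":-0.02,"y":0.15,"z":0,"turn":0,"jaw":6},
    {"x":-0.02,"y":0.15,"z":0,"turn":0,"jaw":6},
    {"x":-0.02,"y":0.15,"z":0,"turn":0,"jaw":6},
    {"x":-0.02,"y":0.15,"z":0,"turn":0,"jaw":6}
  ]
}}

```text
t: 12.07
tool_pos: [0.5569, -0.0362, 0.0299]
tool_rot: [-1.275, 1.101, -1.101]
contact_force: [0.4, -1.1, -0.0]
opening: 0.0599
```

```bash
python3 s.py
python3 - <<'E'
from h import *
w=eyes.get_image("wrist");save(w,"w9.png",s=1.5)
w=eyes.get_image("side");save(w,"s9.png",(180,110,340,230),5)
E
```

```text
t 12.07 [ 0.5569 -0.0362  0.0299] yaw 8.37 tilt 0.0001 0.0001 jig(bed) -21.9 -85.2 mm F jig 0.3 -1.1 -0.0 q [-0.1983  0.1087  1.9142 -0.      1.1186 -0.3443] op 0.0599
```

View pics/w9.png

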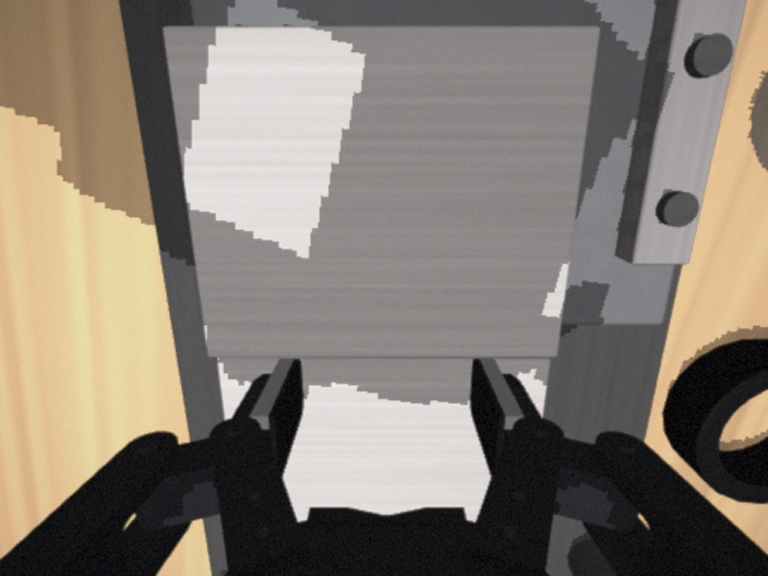

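View pics/s9.png

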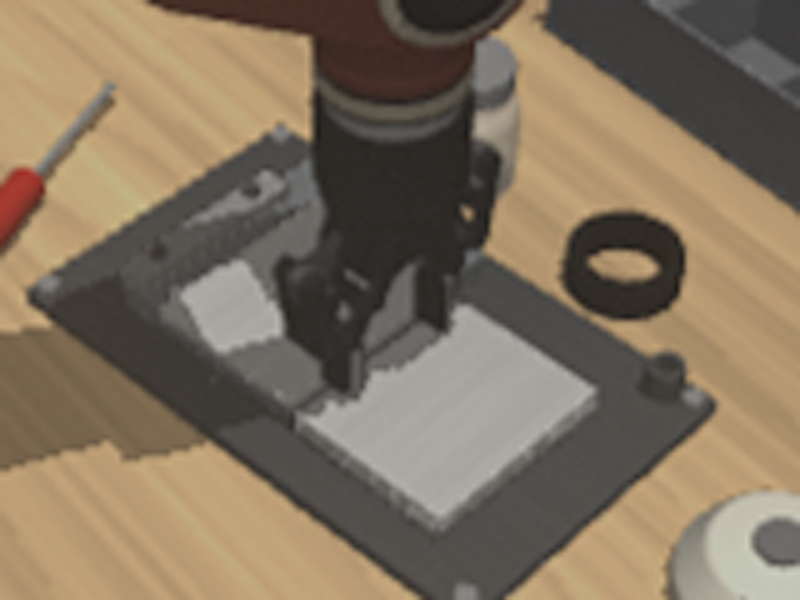

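Call:
{"op": "play_rows", "data": {
  "moves": [
    {"x":-0.02,"y":0.15,"z":0,"turn":0,"jaw":6},
    {"x":-0.02,"y":0.15,"z":0,"turn":0,"jaw":6},
    {"x":-0.02,"y":0.15,"z":0,"turn":0,"jaw":6},
    {"x":-0.02,"y":0.15,"z":0,"turn":0,"jaw":6},
    {"x":-0.02,"y":0.15,"z":0,"turn":0,"jaw":6},
    {"x":-0.02,"y":0.15,"z":0,"turn":0,"jaw":6},
    {"x":-0.02,"y":0.15,"z":0,"turn":0,"jaw":6},
    {"x":-0.02,"y":0.15,"z":0,"turn":0,"jaw":6}
  ]
}}

```text
t: 12.83
tool_pos: [0.5552, -0.0242, 0.0298]
tool_rot: [-1.275, 1.101, -1.101]
contact_force: [-0.1, -0.4, 1.0]
opening: 0.06
```

Call:
{"op": "play_rows", "data": {
  "moves": [
    {"x":-0.01,"y":0.1,"z":0,"turn":0,"jaw":6},
    {"x":-0.02,"y":0.1,"z":0,"turn":0,"jaw":6},
    {"x":-0.01,"y":0.1,"z":0,"turn":0,"jaw":6},
    {"x":0,"y":0,"z":0,"turn":0,"jaw":6}
  ]
}}

```text
t: 13.17
tool_pos: [0.5548, -0.0211, 0.0298]
tool_rot: [-1.275, 1.101, -1.101]
contact_force: [0.1, 0.1, 0.6]
opening: 0.06
```

```bash
python3 s.py
```

```text
t 13.17 [ 0.5548 -0.0211  0.0298] yaw 8.37 tilt -0.0000 -0.0002 jig(bed) -21.7 -69.9 mm F jig 0.1 0.1 0.6 q [-0.1722  0.1026  1.921   0.0003  1.1181 -0.3184] op 0.0600
```

Call:
{"op": "play_rows", "data": {
  "moves": [
    {"x":-0.01,"y":0.05,"z":0,"turn":0,"jaw":6},
    {"x":-0.01,"y":0.05,"z":0,"turn":0,"jaw":6},
    {"x":-0.01,"y":0.05,"z":0,"turn":0,"jaw":6},
    {"x":0,"y":0.05,"z":0,"turn":0,"jaw":6}
  ]
}}

```text
t: 13.5
tool_pos: [0.5545, -0.0194, 0.0298]
tool_rot: [-1.275, 1.101, -1.101]
contact_force: [-0.7, -0.2, -0.5]
opening: 0.0595
```

Call:
{"op": "play_rows", "data": {
  "moves": [
    {"x":-0.01,"y":0.05,"z":0,"turn":0,"jaw":6},
    {"x":0,"y":0.05,"z":0,"turn":0,"jaw":6}
  ]
}}

```text
t: 13.67
tool_pos: [0.5545, -0.0186, 0.0298]
tool_rot: [-1.275, 1.1, -1.101]
contact_force: [0.4, -3.2, -1.6]
opening: 0.0599
```

Call:
{"op": "play_rows", "data": {
  "moves": [
    {"x":-0.01,"y":0.05,"z":0,"turn":0,"jaw":6},
    {"x":-0.01,"y":0.05,"z":0,"turn":0,"jaw":6}
  ]
}}

```text
t: 13.83
tool_pos: [0.5545, -0.0182, 0.0301]
tool_rot: [-1.276, 1.099, -1.102]
contact_force: [0.8, -6.0, 1.1]
opening: 0.0601
```

Call:
{"op": "play_rows", "data": {
  "moves": [
    {"x":-0.01,"y":0.05,"z":0,"turn":0,"jaw":6},
    {"x":0,"y":0,"z":0,"turn":0,"jaw":6}
  ]
}}

```text
t: 14.0
tool_pos: [0.5547, -0.0179, 0.0304]
tool_rot: [-1.276, 1.099, -1.103]
contact_force: [-0.3, -5.2, 2.2]
opening: 0.0599
```

Call:
{"op": "play_rows", "data": {
  "moves": [
    {"x":-0.01,"y":0.05,"z":0,"turn":0,"jaw":6},
    {"x":0,"y":0,"z":0,"turn":0,"jaw":6}
  ]
}}

```text
t: 14.17
tool_pos: [0.5547, -0.0176, 0.0306]
tool_rot: [-1.276, 1.098, -1.103]
contact_force: [0.3, -6.1, 1.5]
opening: 0.0598
```

```bash
python3 s.py
python3 - <<'E'
from h import *
w=eyes.get_image("wrist");save(w,"w10.png",s=1.5)
w=eyes.get_image("side");save(w,"s10.png",(180,110,340,230),5)
E
```

```text
t 14.17 [ 0.5547 -0.0176  0.0306] yaw 8.39 tilt 0.0009 0.0030 jig(bed) -21.3 -66.5 mm F jig -0.6 -6.1 1.5 q [-0.1646  0.1     1.9222 -0.0028  1.1176 -0.3098] op 0.0598
```

View pics/w10.png

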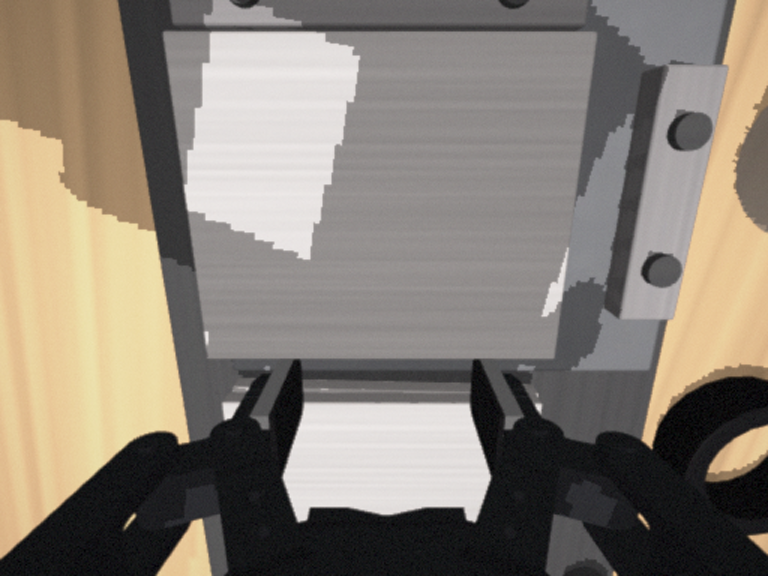

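View pics/s10.png

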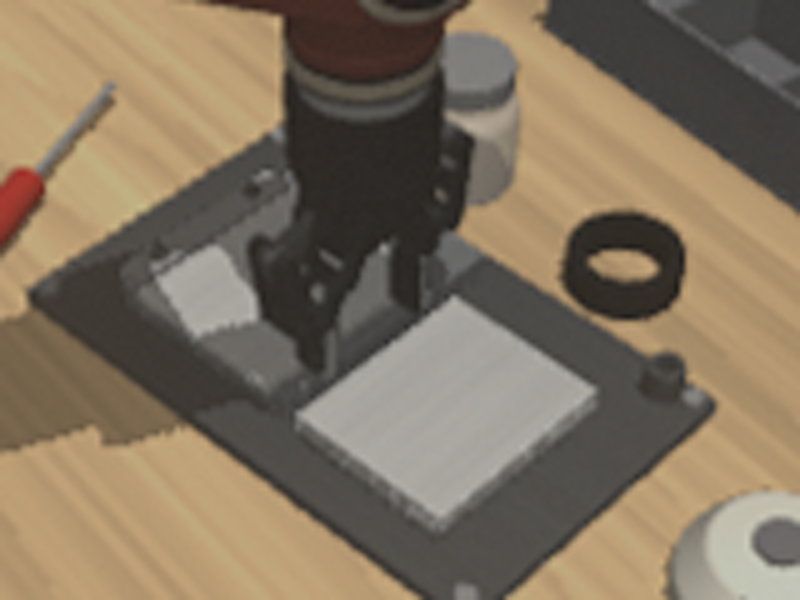

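Call:
{"op": "play_rows", "data": {
  "moves": [
    {"x":-0.01,"y":0.05,"z":-0.1,"turn":0,"jaw":6},
    {"x":0,"y":0,"z":0,"turn":0,"jaw":6}
  ]
}}

```text
t: 14.43
tool_pos: [0.5549, -0.0176, 0.0304]
tool_rot: [-1.277, 1.098, -1.104]
contact_force: [-1.7, -8.2, 7.9]
opening: 0.0595
```

Call:
{"op": "play_rows", "data": {
  "moves": [
    {"x":-0.01,"y":0.05,"z":0,"turn":0,"jaw":6},
    {"x":0,"y":0,"z":0,"turn":0,"jaw":6}
  ]
}}

```text
t: 14.6
tool_pos: [0.5548, -0.0176, 0.0304]
tool_rot: [-1.278, 1.097, -1.104]
contact_force: [-2.3, -8.3, 5.8]
opening: 0.06
```

Call:
{"op": "play_rows", "data": {
  "moves": [
    {"x":-0.01,"y":0.05,"z":0.05,"turn":0,"jaw":6},
    {"x":0,"y":0.05,"z":0,"turn":0,"jaw":6},
    {"x":0,"y":0,"z":0,"turn":0,"jaw":6}
  ]
}}

```text
t: 14.85
tool_pos: [0.555, -0.0171, 0.0309]
tool_rot: [-1.278, 1.096, -1.106]
contact_force: [-1.4, -11.3, 4.3]
opening: 0.0605
```

```bash
python3 s.py
```

```text
t 14.85 [ 0.555  -0.0171  0.0309] yaw 8.41 tilt 0.0014 0.0061 jig(bed) -21.0 -66.0 mm F jig -3.0 -10.9 4.3 q [-0.1621  0.0994  1.9223 -0.0059  1.1166 -0.3063] op 0.0605
```

Call:
{"op": "play_rows", "data": {
  "moves": [
    {"x":-0.02,"y":0.05,"z":0,"turn":0,"jaw":6},
    {"x":0,"y":0,"z":0,"turn":0,"jaw":6}
  ]
}}

```text
t: 15.02
tool_pos: [0.555, -0.0169, 0.031]
tool_rot: [-1.278, 1.095, -1.106]
contact_force: [-0.4, -11.3, 4.3]
opening: 0.06
```

Call:
{"op": "play_rows", "data": {
  "moves": [
    {"x":0,"y":0,"z":0,"turn":0,"jaw":6}
  ]
}}

```text
t: 15.1
tool_pos: [0.555, -0.0169, 0.031]
tool_rot: [-1.278, 1.096, -1.106]
contact_force: [-1.1, -11.2, 4.0]
opening: 0.0598
```

Call:
{"op": "play_rows", "data": {
  "moves": [
    {"x":0,"y":0,"z":0,"turn":0,"jaw":6}
  ]
}}

```text
t: 15.18
tool_pos: [0.555, -0.0169, 0.031]
tool_rot: [-1.278, 1.096, -1.106]
contact_force: [-0.0, -10.9, 3.8]
opening: 0.0601
```

Call:
{"op": "play_rows", "data": {
  "moves": [
    {"x":-0.01,"y":0.05,"z":0,"turn":0,"jaw":6},
    {"x":0,"y":0,"z":0,"turn":0,"jaw":6}
  ]
}}

```text
t: 15.35
tool_pos: [0.5551, -0.0167, 0.0312]
tool_rot: [-1.278, 1.095, -1.107]
contact_force: [-1.4, -12.8, 4.0]
opening: 0.0599
```

Call:
{"op": "play_rows", "data": {
  "moves": [
    {"x":0,"y":0,"z":0,"turn":0,"jaw":6},
    {"x":0,"y":0,"z":0,"turn":0,"jaw":6},
    {"x":0,"y":0,"z":0,"turn":0,"jaw":6},
    {"x":0,"y":0,"z":0,"turn":0,"jaw":6}
  ]
}}

```text
t: 15.68
tool_pos: [0.5551, -0.0167, 0.0312]
tool_rot: [-1.278, 1.095, -1.107]
contact_force: [-0.4, -12.2, 5.4]
opening: 0.0605
```

Call:
{"op": "play_rows", "data": {
  "moves": [
    {"x":0,"y":0,"z":0,"turn":0,"jaw":6},
    {"x":0,"y":0,"z":0,"turn":0,"jaw":6},
    {"x":0,"y":0,"z":0,"turn":0,"jaw":6},
    {"x":0,"y":0,"z":0,"turn":0,"jaw":6},
    {"x":0,"y":0,"z":0,"turn":0,"jaw":6}
  ]
}}

```text
t: 16.1
tool_pos: [0.5551, -0.0167, 0.0312]
tool_rot: [-1.278, 1.095, -1.107]
contact_force: [-0.0, -12.6, 4.2]
opening: 0.0602
```

```bash
python3 s.py
```

```text
t 16.10 [ 0.5551 -0.0167  0.0312] yaw 8.41 tilt 0.0023 0.0072 jig(bed) -20.8 -65.6 mm F jig -1.9 -12.5 4.2 q [-0.1609  0.0986  1.9226 -0.0069  1.1161 -0.3046] op 0.0602
```

Call:
{"op": "play_rows", "data": {
  "moves": [
    {"x":0.01,"y":-0.1,"z":0,"turn":0,"jaw":6},
    {"x":0.02,"y":-0.1,"z":0,"turn":0,"jaw":6},
    {"x":0.01,"y":-0.1,"z":0,"turn":0,"jaw":6},
    {"x":0.02,"y":-0.1,"z":0,"turn":0,"jaw":6},
    {"x":0.01,"y":-0.1,"z":0,"turn":0,"jaw":6},
    {"x":0.02,"y":-0.1,"z":0,"turn":0,"jaw":6},
    {"x":0.01,"y":-0.1,"z":0,"turn":0,"jaw":6},
    {"x":0.02,"y":-0.1,"z":0,"turn":0,"jaw":6}
  ]
}}

```text
t: 16.77
tool_pos: [0.5539, -0.021, 0.0285]
tool_rot: [-1.275, 1.102, -1.1]
contact_force: [-0.1, 0.5, -0.8]
opening: 0.0602
```

```bash
python3 s.py
python3 - <<'E'
from h import *
w=eyes.get_image("wrist");save(w,"w11.png",s=1.5)
E
```

```text
t 16.77 [ 0.5539 -0.021   0.0285] yaw 8.38 tilt -0.0015 -0.0009 jig(bed) -22.6 -69.6 mm F jig -0.1 0.5 -0.8 q [-0.1723  0.1035  1.9225  0.0005  1.1173 -0.3187] op 0.0602
```

View pics/w11.png

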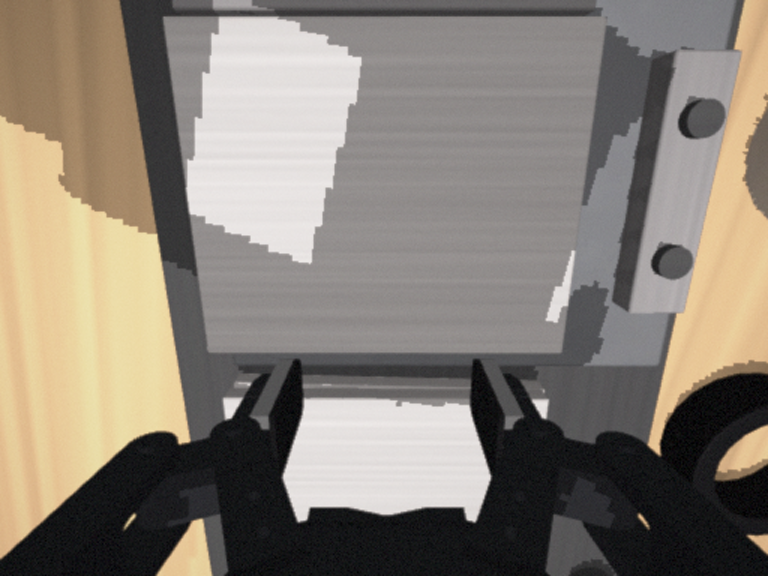

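Call:
{"op": "play_rows", "data": {
  "moves": [
    {"x":0.04,"y":-0.3,"z":0.05,"turn":0,"jaw":6},
    {"x":0.04,"y":-0.3,"z":0.3,"turn":0,"jaw":6},
    {"x":0,"y":0,"z":3,"turn":0,"jaw":6},
    {"x":0,"y":0,"z":4,"turn":0,"jaw":6},
    {"x":-1,"y":1,"z":0,"turn":-6.9,"jaw":6},
    {"x":-1,"y":1,"z":0,"turn":-6.9,"jaw":6},
    {"x":-1,"y":1,"z":0,"turn":-6.9,"jaw":6},
    {"x":-1,"y":1,"z":0,"turn":-6.9,"jaw":6}
  ]
}}

```text
t: 17.48
tool_pos: [0.5152, 0.0128, 0.1033]
tool_rot: [-1.027, 1.456, -1.457]
contact_force: [-0.7, -0.4, 0.5]
opening: 0.0598
```

Call:
{"op": "play_rows", "data": {
  "moves": [
    {"x":-1,"y":0.7,"z":0,"turn":-6.9,"jaw":6},
    {"x":-1,"y":0.7,"z":0,"turn":-6.9,"jaw":6},
    {"x":-1,"y":0.7,"z":0,"turn":-6.9,"jaw":6},
    {"x":-1,"y":0.6,"z":0,"turn":-6.9,"jaw":6},
    {"x":-1,"y":0,"z":0,"turn":-6.9,"jaw":6},
    {"x":-1,"y":0,"z":0,"turn":-6.9,"jaw":6},
    {"x":0,"y":0,"z":0,"turn":-6.9,"jaw":6},
    {"x":0,"y":0,"z":0,"turn":-6.9,"jaw":6}
  ]
}}

```text
t: 18.15
tool_pos: [0.455, 0.0396, 0.1029]
tool_rot: [-0.278, 2.079, -2.079]
contact_force: [0.5, 0.7, 1.1]
opening: 0.0596
```

Call:
{"op": "play_rows", "data": {
  "moves": [
    {"x":0,"y":0,"z":0,"turn":-6.9,"jaw":6},
    {"x":0,"y":0,"z":0,"turn":0,"jaw":6},
    {"x":0,"y":0,"z":0,"turn":0,"jaw":6}
  ]
}}

```text
t: 18.4
tool_pos: [0.4555, 0.0395, 0.103]
tool_rot: [-0.165, 2.141, -2.141]
contact_force: [-0.6, -0.5, -0.1]
opening: 0.0603
```

```bash
python3 s.py
python3 - <<'E'
from h import *
w=eyes.get_image("wrist");save(w,"w12.png",s=1.5)
E
```

```text
t 18.40 [0.4555 0.0395 0.103 ] yaw -81.17 tilt 0.0000 -0.0001 jig(bed) -111.3 4.5 mm F jig -0.7 -0.4 -0.1 q [-0.0764 -0.248   2.1138  0.      1.2756  1.3402] op 0.0603
```

View pics/w12.png

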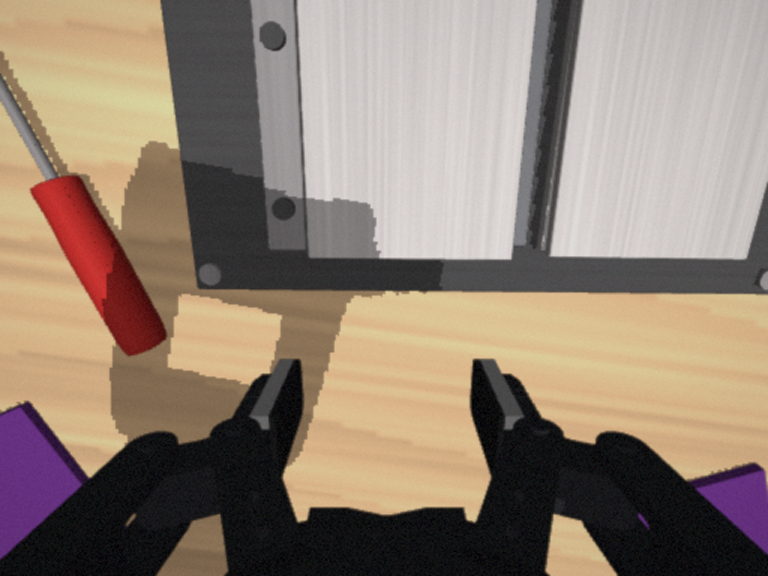

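Call:
{"op": "play_rows", "data": {
  "moves": [
    {"x":0.2,"y":-1.3,"z":0,"turn":-0.5,"jaw":6},
    {"x":0,"y":0,"z":-3,"turn":0,"jaw":6},
    {"x":0,"y":0,"z":-3,"turn":0,"jaw":6},
    {"x":0,"y":0,"z":-1,"turn":0,"jaw":6},
    {"x":0,"y":0,"z":-0.5,"turn":0,"jaw":6},
    {"x":0,"y":0,"z":0,"turn":0,"jaw":6},
    {"x":0,"y":0,"z":0,"turn":0,"jaw":6}
  ]
}}

```text
t: 19.03
tool_pos: [0.4583, 0.0267, 0.0288]
tool_rot: [-0.153, 2.146, -2.147]
contact_force: [1.1, -0.5, 0.6]
opening: 0.0602
```

```bash
python3 s.py
python3 - <<'E'
from h import *
w=eyes.get_image("wrist");save(w,"w13.png",s=1.5)
w=eyes.get_image("side");save(w,"s13.png",(160,90,320,210),5)
E
```

```text
t 19.03 [0.4583 0.0267 0.0288] yaw -81.79 tilt 0.0003 -0.0013 jig(bed) -110.3 -8.7 mm F jig 1.0 -0.6 0.6 q [-0.1042 -0.1273  2.1503  0.      1.1171  1.3232] op 0.0602
```

View pics/w13.png

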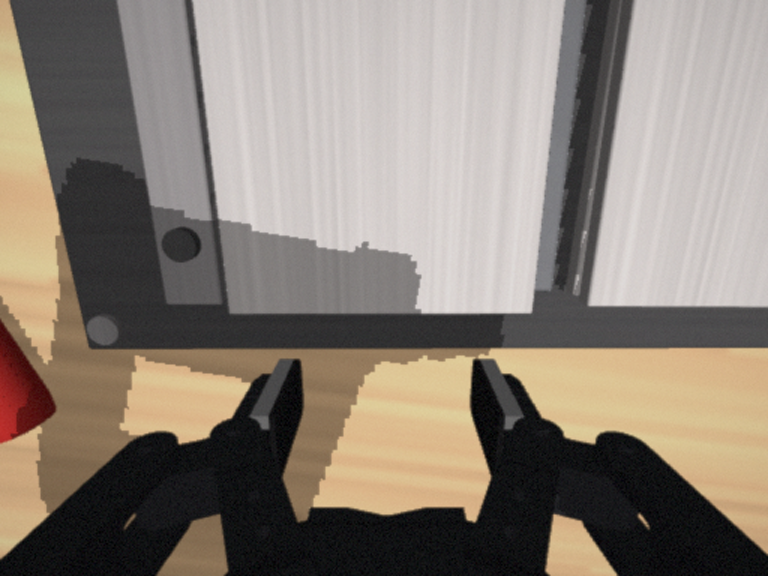

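View pics/s13.png

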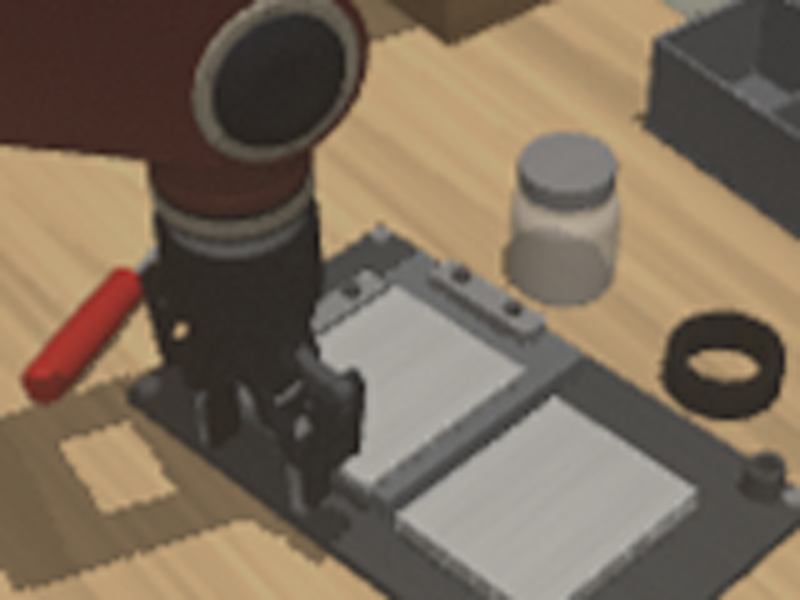

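Call:
{"op": "play_rows", "data": {
  "moves": [
    {"x":0.4,"y":0.06,"z":0,"turn":0,"jaw":6},
    {"x":0.4,"y":0.06,"z":0,"turn":0,"jaw":6},
    {"x":0.3,"y":0.04,"z":0,"turn":0,"jaw":6},
    {"x":0.2,"y":0.03,"z":0,"turn":0,"jaw":6},
    {"x":0.1,"y":0.02,"z":0,"turn":0,"jaw":6},
    {"x":0.1,"y":0.01,"z":0,"turn":0,"jaw":6},
    {"x":0.1,"y":0.02,"z":0,"turn":0,"jaw":6},
    {"x":0.1,"y":0.01,"z":0,"turn":0,"jaw":6}
  ]
}}

```text
t: 19.8
tool_pos: [0.4743, 0.0292, 0.0276]
tool_rot: [-0.154, 2.148, -2.148]
contact_force: [-0.2, -0.3, -0.2]
opening: 0.0596
```

Call:
{"op": "play_rows", "data": {
  "moves": [
    {"x":0.1,"y":0.02,"z":0,"turn":0,"jaw":6},
    {"x":0.1,"y":0.01,"z":0,"turn":0,"jaw":6},
    {"x":0.1,"y":0.02,"z":0,"turn":0,"jaw":6},
    {"x":0.1,"y":0.01,"z":0,"turn":0,"jaw":6},
    {"x":0,"y":0,"z":0,"turn":0,"jaw":6}
  ]
}}

```text
t: 20.22
tool_pos: [0.4785, 0.0298, 0.0277]
tool_rot: [-0.153, 2.148, -2.147]
contact_force: [-0.3, -0.2, 1.0]
opening: 0.0605
```

```bash
python3 s.py
python3 - <<'E'
from h import *
w=eyes.get_image("wrist");save(w,"w14.png",s=1.5)
E
```

```text
t 20.22 [0.4785 0.0298 0.0277] yaw -81.83 tilt -0.0001 -0.0000 jig(bed) -89.8 -8.5 mm F jig -0.3 -0.2 1.0 q [-0.0932 -0.0719  2.1019  0.0001  1.1117  1.335 ] op 0.0605
```

View pics/w14.png

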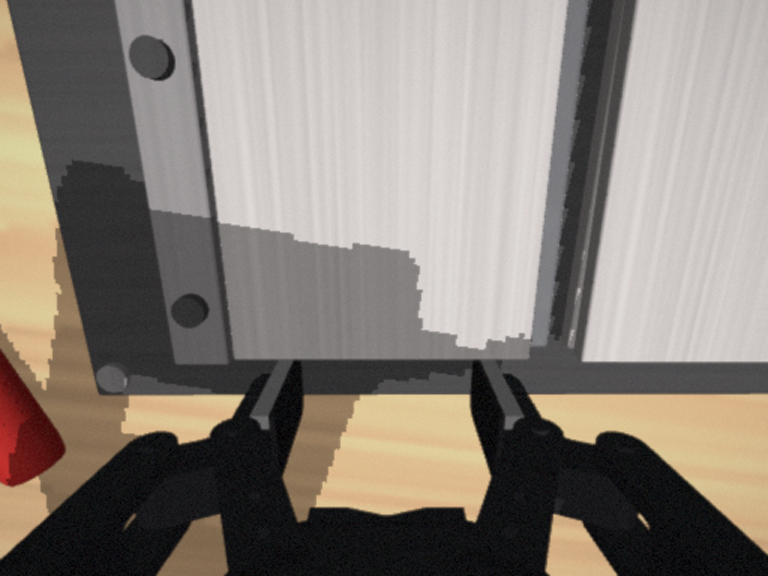

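Call:
{"op": "play_rows", "data": {
  "moves": [
    {"x":0.1,"y":0.02,"z":0,"turn":0,"jaw":6},
    {"x":0.1,"y":0.02,"z":0,"turn":0,"jaw":6},
    {"x":0.1,"y":0.02,"z":0,"turn":0,"jaw":6},
    {"x":0.1,"y":0.02,"z":0,"turn":0,"jaw":6},
    {"x":0.1,"y":0.02,"z":0,"turn":0,"jaw":6},
    {"x":0.1,"y":0.01,"z":0,"turn":0,"jaw":6},
    {"x":0.1,"y":0.02,"z":0,"turn":0,"jaw":6},
    {"x":0.1,"y":0.01,"z":0,"turn":0,"jaw":6}
  ]
}}

```text
t: 20.93
tool_pos: [0.4865, 0.0312, 0.0278]
tool_rot: [-0.153, 2.148, -2.147]
contact_force: [-1.0, -1.5, -0.3]
opening: 0.0606
```

```bash
python3 s.py
python3 - <<'E'
from h import *
w=eyes.get_image("wrist");save(w,"w15.png",s=1.5)
w=eyes.get_image("side");save(w,"s15.png",(160,90,320,210),5)
E
```

```text
t 20.93 [0.4865 0.0312 0.0278] yaw -81.83 tilt -0.0001 0.0001 jig(bed) -81.7 -8.3 mm F jig -1.2 -1.3 -0.3 q [-0.0888 -0.0519  2.0828  0.0001  1.1108  1.3394] op 0.0606
```

View pics/w15.png

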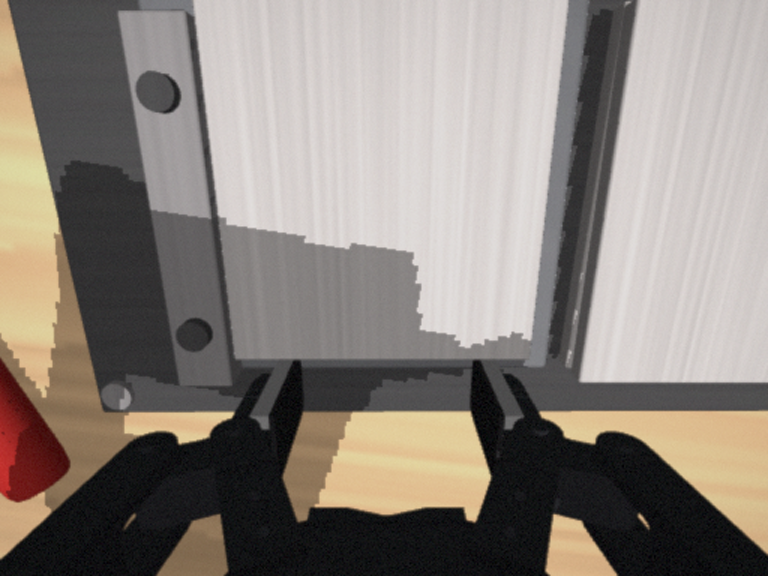

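View pics/s15.png

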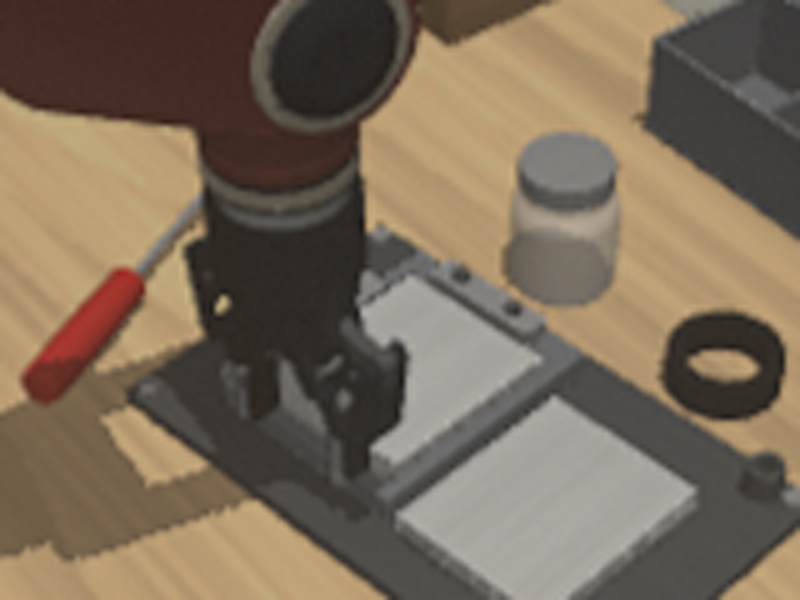

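Call:
{"op": "play_rows", "data": {
  "moves": [
    {"x":0.1,"y":0.02,"z":0,"turn":0,"jaw":6},
    {"x":0.1,"y":0.02,"z":0,"turn":0,"jaw":6},
    {"x":0.1,"y":0.02,"z":0,"turn":0,"jaw":6},
    {"x":0.05,"y":0.01,"z":0,"turn":0,"jaw":6},
    {"x":0,"y":0,"z":0,"turn":0,"jaw":6}
  ]
}}

```text
t: 21.45
tool_pos: [0.4901, 0.0319, 0.0278]
tool_rot: [-0.153, 2.147, -2.147]
contact_force: [-0.5, 0.3, -0.8]
opening: 0.0601
```

Call:
{"op": "play_rows", "data": {
  "moves": [
    {"x":0.05,"y":0.01,"z":0,"turn":0,"jaw":6},
    {"x":0.05,"y":0.01,"z":0,"turn":0,"jaw":6}
  ]
}}

```text
t: 21.62
tool_pos: [0.4909, 0.0321, 0.0278]
tool_rot: [-0.154, 2.147, -2.148]
contact_force: [-0.9, -1.0, 0.3]
opening: 0.0595
```

Call:
{"op": "play_rows", "data": {
  "moves": [
    {"x":0.05,"y":0.01,"z":0,"turn":0,"jaw":6},
    {"x":0.05,"y":0.01,"z":0,"turn":0,"jaw":6}
  ]
}}

```text
t: 21.78
tool_pos: [0.4913, 0.0322, 0.0276]
tool_rot: [-0.156, 2.148, -2.148]
contact_force: [-5.1, -1.8, 2.3]
opening: 0.06
```

Call:
{"op": "play_rows", "data": {
  "moves": [
    {"x":0.05,"y":0.01,"z":0,"turn":0,"jaw":6},
    {"x":0,"y":0,"z":0,"turn":0,"jaw":6}
  ]
}}

```text
t: 21.95
tool_pos: [0.4912, 0.0323, 0.0274]
tool_rot: [-0.157, 2.149, -2.149]
contact_force: [-5.8, -1.7, 3.3]
opening: 0.0603
```

Call:
{"op": "play_rows", "data": {
  "moves": [
    {"x":0.03,"y":0,"z":0,"turn":0,"jaw":6},
    {"x":0,"y":0,"z":0,"turn":0,"jaw":6}
  ]
}}

```text
t: 22.12
tool_pos: [0.4912, 0.0323, 0.0273]
tool_rot: [-0.158, 2.149, -2.149]
contact_force: [-6.3, -1.6, 2.7]
opening: 0.0601
```

Call:
{"op": "play_rows", "data": {
  "moves": [
    {"x":0.05,"y":0.01,"z":0.03,"turn":0,"jaw":6},
    {"x":0,"y":0,"z":0,"turn":0,"jaw":6}
  ]
}}

```text
t: 22.28
tool_pos: [0.4913, 0.0323, 0.0274]
tool_rot: [-0.159, 2.15, -2.15]
contact_force: [-7.3, -2.3, 4.3]
opening: 0.0602
```

Call:
{"op": "play_rows", "data": {
  "moves": [
    {"x":0.05,"y":0,"z":0.03,"turn":0,"jaw":6},
    {"x":0,"y":0,"z":0,"turn":0,"jaw":6}
  ]
}}

```text
t: 22.45
tool_pos: [0.4913, 0.0323, 0.0273]
tool_rot: [-0.161, 2.15, -2.15]
contact_force: [-7.5, -2.1, 2.7]
opening: 0.06
```

```bash
python3 s.py
```

```text
t 22.45 [0.4913 0.0323 0.0273] yaw -81.81 tilt -0.0004 0.0064 jig(bed) -76.9 -7.9 mm F jig -7.7 -1.0 2.7 q [-0.085  -0.0351  2.0674 -0.0012  1.1156  1.3434] op 0.0600
```

Call:
{"op": "play_rows", "data": {
  "moves": [
    {"x":0.05,"y":0.01,"z":0,"turn":0,"jaw":6},
    {"x":0.05,"y":0.01,"z":0,"turn":0,"jaw":6},
    {"x":0,"y":0,"z":0,"turn":0,"jaw":6}
  ]
}}

```text
t: 22.7
tool_pos: [0.4913, 0.0323, 0.0273]
tool_rot: [-0.164, 2.151, -2.152]
contact_force: [-11.9, -3.7, 6.8]
opening: 0.06
```

Call:
{"op": "play_rows", "data": {
  "moves": [
    {"x":0.05,"y":0.01,"z":0,"turn":0,"jaw":6},
    {"x":0.05,"y":0,"z":0,"turn":0,"jaw":6},
    {"x":0,"y":0,"z":0,"turn":0,"jaw":6}
  ]
}}

```text
t: 22.95
tool_pos: [0.4913, 0.0324, 0.0269]
tool_rot: [-0.167, 2.152, -2.153]
contact_force: [-14.8, -2.6, 7.9]
opening: 0.0599
```

```bash
python3 s.py
```

```text
t 22.95 [0.4913 0.0324 0.0269] yaw -81.80 tilt -0.0007 0.0118 jig(bed) -76.8 -7.8 mm F jig -15.0 -0.5 7.9 q [-0.0842 -0.0305  2.0638 -0.0022  1.1199  1.3443] op 0.0599
```

Call:
{"op": "play_rows", "data": {
  "moves": [
    {"x":-0.07,"y":-0.01,"z":0,"turn":0,"jaw":6},
    {"x":0,"y":0,"z":0,"turn":0,"jaw":6}
  ]
}}

```text
t: 23.12
tool_pos: [0.4913, 0.0324, 0.027]
tool_rot: [-0.164, 2.152, -2.152]
contact_force: [-11.7, -3.0, 5.3]
opening: 0.0599
```

Call:
{"op": "play_rows", "data": {
  "moves": [
    {"x":0,"y":0,"z":0,"turn":0,"jaw":6},
    {"x":0,"y":0,"z":0,"turn":0,"jaw":6},
    {"x":0,"y":0,"z":0,"turn":0,"jaw":6},
    {"x":0,"y":0,"z":0,"turn":0,"jaw":6}
  ]
}}

```text
t: 23.45
tool_pos: [0.4913, 0.0324, 0.027]
tool_rot: [-0.165, 2.152, -2.152]
contact_force: [-11.8, -4.0, 6.0]
opening: 0.0598
```

Call:
{"op": "play_rows", "data": {
  "moves": [
    {"x":0,"y":0,"z":0,"turn":0,"jaw":6},
    {"x":0,"y":0,"z":0,"turn":0,"jaw":6},
    {"x":0,"y":0,"z":0,"turn":0,"jaw":6},
    {"x":0,"y":0,"z":0,"turn":0,"jaw":6},
    {"x":0,"y":0,"z":0,"turn":0,"jaw":6}
  ]
}}

```text
t: 23.87
tool_pos: [0.4913, 0.0324, 0.027]
tool_rot: [-0.165, 2.152, -2.152]
contact_force: [-12.3, -2.6, 6.4]
opening: 0.0603
```

```bash
python3 s.py
python3 - <<'E'
from h import *
w=eyes.get_image("wrist");save(w,"w16.png",s=1.5)
E
```

```text
t 23.87 [0.4913 0.0324 0.027 ] yaw -81.80 tilt -0.0006 0.0096 jig(bed) -76.8 -7.8 mm F jig -12.5 -0.8 6.4 q [-0.0845 -0.0321  2.0653 -0.0017  1.1179  1.344 ] op 0.0603
```

View pics/w16.png

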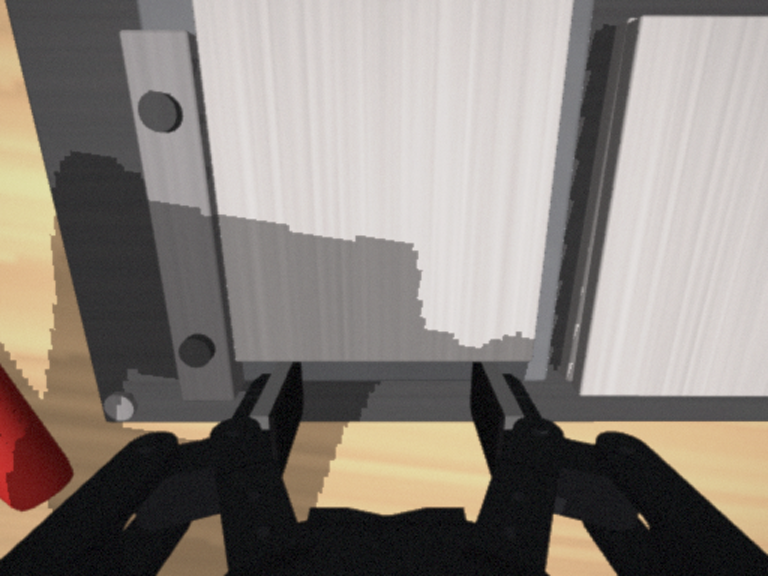

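Call:
{"op": "play_rows", "data": {
  "moves": [
    {"x":-0.1,"y":-0.015,"z":0,"turn":0,"jaw":6},
    {"x":-0.1,"y":-0.015,"z":0,"turn":0,"jaw":6},
    {"x":-0.1,"y":-0.015,"z":0,"turn":0,"jaw":6},
    {"x":-0.1,"y":-0.015,"z":0,"turn":0,"jaw":6},
    {"x":-0.1,"y":-0.015,"z":0,"turn":0,"jaw":6},
    {"x":-0.2,"y":-0.03,"z":0,"turn":0,"jaw":6},
    {"x":-0.3,"y":-0.04,"z":0,"turn":0,"jaw":6},
    {"x":-0.3,"y":-0.04,"z":0,"turn":0,"jaw":6}
  ]
}}

```text
t: 24.58
tool_pos: [0.4824, 0.0308, 0.0289]
tool_rot: [-0.152, 2.147, -2.147]
contact_force: [-0.1, 0.6, 0.3]
opening: 0.0602
```

Call:
{"op": "play_rows", "data": {
  "moves": [
    {"x":-0.5,"y":-0.07,"z":0,"turn":0,"jaw":6},
    {"x":0,"y":0,"z":2,"turn":0,"jaw":6},
    {"x":0,"y":0,"z":4,"turn":0,"jaw":6},
    {"x":0,"y":0,"z":4,"turn":0,"jaw":6},
    {"x":0,"y":0,"z":4,"turn":0,"jaw":6},
    {"x":0,"y":0,"z":4,"turn":0,"jaw":6},
    {"x":0,"y":0,"z":2,"turn":0,"jaw":6},
    {"x":0,"y":0,"z":0,"turn":0,"jaw":6}
  ]
}}

```text
t: 25.25
tool_pos: [0.4799, 0.0299, 0.2357]
tool_rot: [-0.14, 2.14, -2.144]
contact_force: [0.2, -0.4, 0.5]
opening: 0.0598
```

```bash
python3 s.py
python3 - <<'E'
from h import *
w=eyes.get_image("wrist");save(w,"w17.png",s=1.5)
w=eyes.get_image("side");save(w,"s17.png",(180,110,330,230),5)
w=eyes.get_image("top");save(w,"t17.png",(160,125,310,230),5)
E
```

```text
t 25.25 [0.4799 0.0299 0.2357] yaw -81.83 tilt 0.0028 -0.0121 jig(bed) -88.4 -8.7 mm F jig 0.2 -0.4 0.5 q [-0.0928 -0.3154  1.9397  0.0001  1.5049  1.3353] op 0.0598
```

View pics/w17.png

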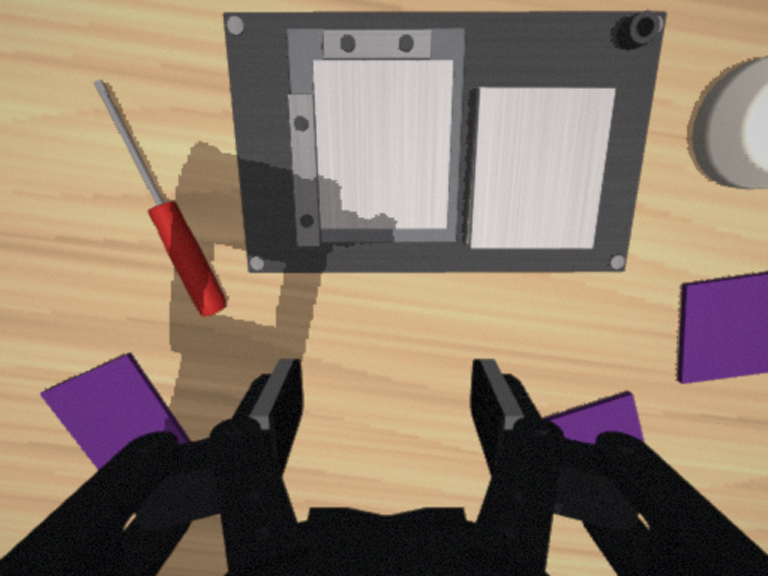

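View pics/s17.png

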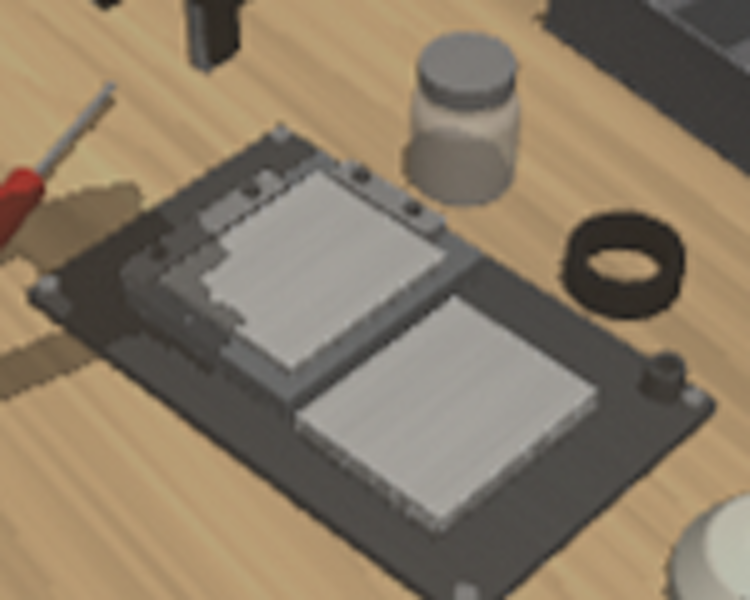

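View pics/t17.png

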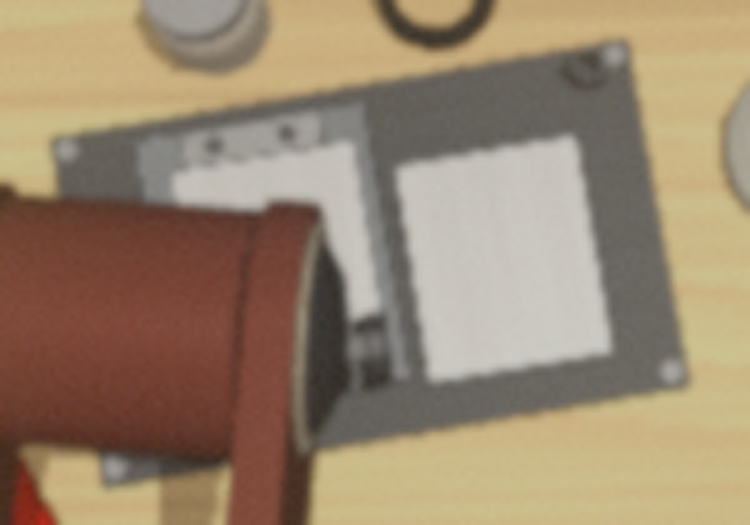

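Call:
{"op": "play_rows", "data": {
  "moves": [
    {"x":2,"y":1.6,"z":0,"turn":0,"jaw":6},
    {"x":2,"y":1.6,"z":0,"turn":0,"jaw":6},
    {"x":2,"y":1.6,"z":-2,"turn":0,"jaw":6},
    {"x":2,"y":1.6,"z":-3,"turn":0,"jaw":6},
    {"x":0,"y":0,"z":-3,"turn":0,"jaw":6},
    {"x":0,"y":0,"z":0,"turn":0,"jaw":6},
    {"x":0,"y":0,"z":0,"turn":0,"jaw":6}
  ]
}}

```text
t: 25.98
tool_pos: [0.554, 0.0941, 0.144]
tool_rot: [-0.164, 2.152, -2.151]
contact_force: [0.2, 0.5, 1.0]
opening: 0.06
```

```bash
python3 s.py
python3 - <<'E'
from h import *
w=eyes.get_image("wrist");save(w,"w18.png",s=1.5)
E
```

```text
t 25.98 [0.554  0.0941 0.144 ] yaw -81.82 tilt -0.0009 0.0090 jig(bed) -5.9 44.2 mm F jig 0.2 0.5 1.0 q [ 0.0358 -0.021   1.8368 -0.0001  1.3349  1.4638] op 0.0600
```

View pics/w18.png

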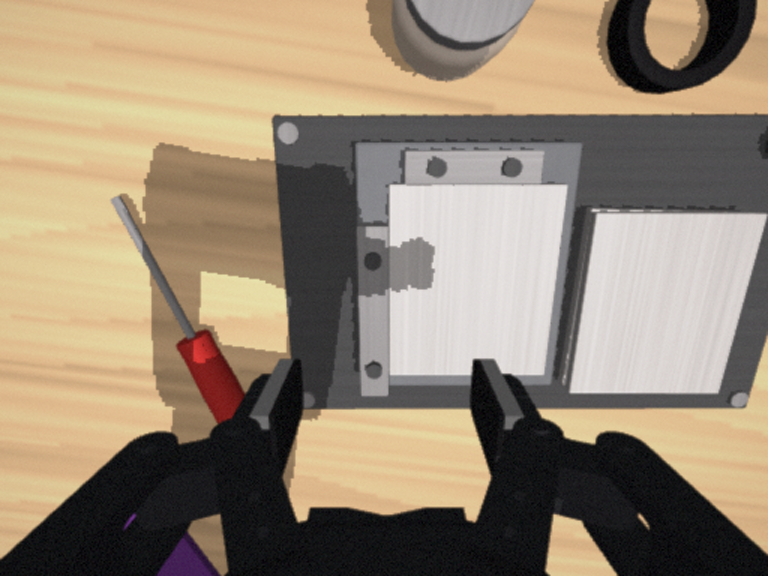

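Run:
```python
from h import *
w=eyes.get_image("wrist");save(w,"w19.png",(230,90,390,210),5);save(w,"w19b.png",(230,160,390,275),5)
```

```text
(no output)
```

View pics/w19.png

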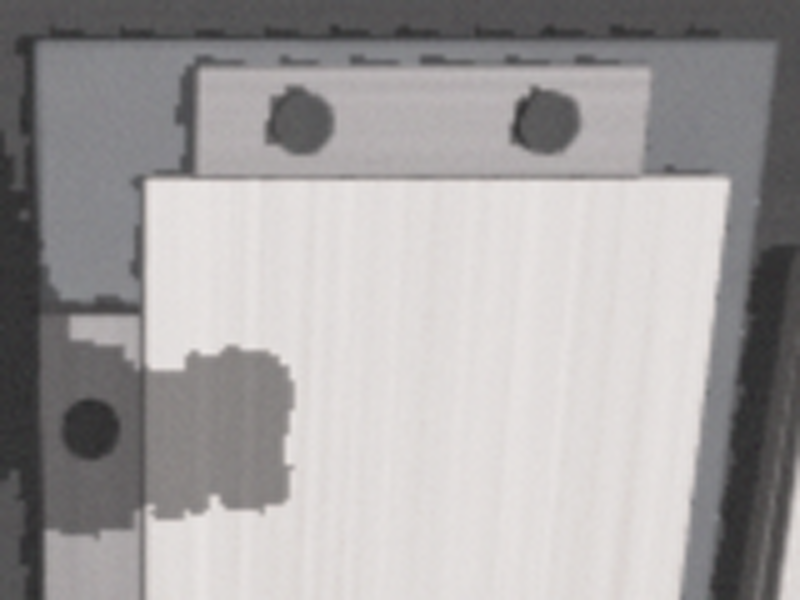

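View pics/w19b.png

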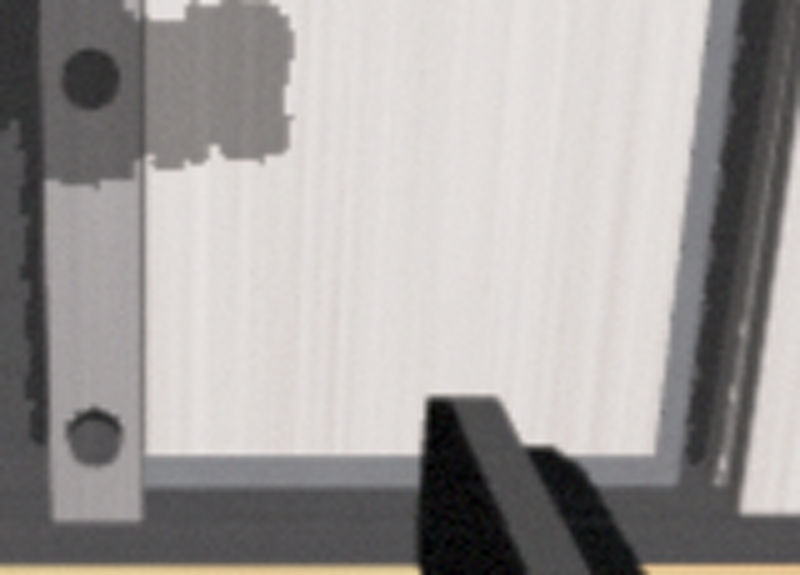

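Run:
```python
from h import *
print(ctrl.get_obs()["t"]); print(finish_job())
```

```text
26.0833
the job is handed in; nothing more can be done
None
```

The top plate is off the stack and sits square in the jig's corner. In the last enlarged wrist view its edges are flush along both the end stop and the side fence.

- **End stop:** I pushed the rear edge with both open fingers. I then pressed at about 12.5 N and held it for roughly 0.75 s.
- **Side fence:** I went round to the near edge and slid the plate across. I pressed at about 12.3 N for roughly 0.75 s. The reading reached about 15 N just before the hold, the top of the 10–15 N range and below the 20 N limit.
- **Everything else:** The pictures during and after the slide show the two lower plates where they were, both bars still in setting, and nothing else moved. The gripper was clear of everything when I handed in at about 26 s.

- **Touch check:** I touched the jig's base board at about 4 N behind the stack to find the true fingertip height, which was 5 mm above the nominal tool point.
- **Not seen:** The last top view was partly hidden by the arm, so a gap below about 0.5 mm at the stop could not have been seen. I judged the lower plates' position by eye and did not measure it.

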